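Refit the hygiene compartment after servicing

TASK

The compartment has been serviced: put its parts back where they belong on the deck. Seat each conical filter flat in the intake collar of its own size (large in large, small in small), park the hose adapter socket-down over the spigot until it rests on the base, and stand the sanitiser bottle upright in its rack. Set things down rather than dropping them, and leave the tub of wipes and the glass vial standing where they are.

Things in the scene. Friction and masses are not known exactly. Their poses are not given: they have to be found in the camera images.
- filter_large_center (a point): The larger conical air filter, loose, standing tip up: flat round steel flange 68 mm across and 7 mm thick below, dark mesh cone above it, then an upright plain white cylindrical pull stem 26 mm across that reaches to the top; 84 mm tall in all, about 200 g. This point is on its axis half-way up, 42 mm above its underside; z is up. Grip it by the stem, which runs from 1 mm to 42 mm above this point (its middle 20 mm above this point).
- filter_small_center (a point): The smaller conical air filter, loose, standing tip up: flat round steel flange 46 mm across and 7 mm thick below, dark mesh cone above it, then an upright plain white cylindrical pull stem 20 mm across that reaches to the top; 72 mm tall in all, about 120 g. This point is on its axis half-way up, 36 mm above its underside; z is up. Grip it by the stem, which runs from 0 mm to 36 mm above this point (its middle 20 mm above this point).
- adapter_center (a point): Quick-disconnect hose adapter, loose, standing with its open socket down and its ridged brass nipple up: plain steel sleeve 38 mm across and 58 mm tall, bored out from below to 30 mm across and 56 mm deep, with a narrower brass hose nipple (18 mm across) on top; 80 mm tall in all, about 180 g. This point is on its axis half-way up, 40 mm above its underside, on the sleeve, where it can be gripped; z is up.
- bottle_center (a point): Squat rectangular white plastic bottle of sanitiser with a round black cap, loose, upright: body 60 mm (its x) by 38 mm (its y) and 66 mm tall, 90 mm tall with its cap (24 mm across), about 250 g, rigid. This point is on its axis half-way up, 45 mm above its underside; x along the long side, z up. Grip it across the 38 mm side.
- collar_large: The larger filter intake, fixed on the deck: white round collar 96 mm outside, 86 mm inside, 16 mm high, with a flat grille floor 4 mm above the deck on which the 68 mm filter flange lies flat. Origin at its centre on the deck, z up; yaw of no importance.
- collar_small: The smaller filter intake, fixed on the deck: white round collar 74 mm outside, 64 mm inside, 16 mm high, with a flat grille floor 4 mm above the deck on which the 46 mm filter flange lies flat. Origin at its centre on the deck, z up; yaw of no importance.
- spigot: Parking spigot for the adapter, fixed on the deck: round dark steel base 70 mm across and 6 mm thick with an upright steel post in its middle, 14 mm across with a tapered tip, reaching 49 mm above the deck. The adapter's socket goes down over the post until its rim lies on the base. Origin at its centre on the deck, z up; yaw of no importance.
- bottle_rack: Bottle rack, fixed on the deck: low rectangular steel tray, open above, 76 mm (its x) by 54 mm (its y) inside, walls 3 mm thick and 22 mm high, floor 3 mm above the deck lined with black rubber. The bottle stands in it with its long side along the rack's long side, either way round. Origin at its centre on the deck, x along the long side, z up.
- wipes_tub_center (a point): Bystander, loose: round white tub of wipes with a grey lid, 55 mm across, 70 mm tall, about 250 g, standing between the kit and the holders. This point is half-way up its axis, 35 mm above its underside.
- vial_center (a point): Bystander, loose: small round brown glass vial with a black cap, 26 mm across, 60 mm tall, about 60 g, standing between the kit and the holders. This point is half-way up its axis, 30 mm above its underside.

How it is judged:
By the outcome, as a careful person would: the job done as asked, in the order asked, and still so for the second after the job is handed in, with the robot touching nothing.
It also fails if it takes over 112 s, if anything falls off the work surface, if the arm or the gripper's body presses on something with over 40 N, if the wrist force passes 120 N, or if a joint passes its speed limit or range.

ROBOT

A 7-joint arm with a two-finger parallel gripper is mounted at the origin on the work surface. World frame = base frame: x ahead of the robot, y to its left, z up, the work surface at z = 0. Lengths are in m, angles in rad, forces in N, time in s.
With the tool pointing down it reaches from about 0.4 to 0.85 m from the base axis. Payload 4.5 kg.
Tool frame: the origin (TCP) lies on the mounting face of the last link; the fingertips stand 166 mm ahead of it and the grasp point (between the pads) lies 147 mm ahead of it; y points along the fingers, z is the direction in which the jaws open and shut, and the axes are right-handed (so a half turn about y gives the same grasp; the last joint's range is limited). The gripper opens to 88 mm and grips with 3 to 60 N. Pads are 18 mm wide; open, the fingers measure 123 mm over their backs; the gripper's body (75 mm by 187 mm) begins 45 mm behind the grasp point.
Start: joints at [-1.312, 0.689, -0.195, 1.565, 0.157, 0.902, -0.215], TCP at [0.139, 0.609, 0.405] pointing down, gripper open.
Joint ranges: [-3.01, 3.01], [-0.46, 2.08], [-1.47, 1.51], [0.13, 2.56], [-1, 4.14], [0.04, 2.09], [-2.66, 2.66]. Speed limits (rad/s): [2.57, 2.57, 3.14, 3.14, 3.14, 3.14, 3.14].

INTERFACE

Orientations are given as a unit quaternion [x, y, z, w].
In Python, from plant import r gives the robot as it stands.
- The arm moves only by the tool arm_command, never from a script. Its argument "deltas" is a list of rows, each an object of numbers: "dx", "dy", "dz": the shift along the tool's x, y, z each as a share of 1000 mm, from -1 to 1; "wx", "wy", "wz": the turn, a rotation vector about the tool's x, y, z each as a share of 45 degrees, from -1 to 1. In form: [{"dx": .., "dy": .., "dz": .., "wx": .., "wy": .., "wz": ..}, ...]. A call has exactly 5 rows; each row is the pose to reach, as a shift and turn from the pose commanded when the call began, along the tool's axes at that moment; what a row does not reach only later rows make up. A row lasts 1/10 s, in which the tool goes at most 50 mm and 8.59 degrees, less where a joint would pass 70% of its speed; a pose out of reach is approached as far as the arm can. A call with a number of a shift or a turn outside -1 to 1 is refused whole. A call with a gripper value outside its range is refused whole. "claw" is the opening, from -1 (shut) to 1 (fully open), set as the call begins (left out, the last holds). The fingers move at their own pace and stop on an object; "grip_force" is the grip in N (left out, the last holds). Time passes only in rows, so rows that repeat a pose let the fingers close, or fill a call up. It gives the time, the measured TCP pose, the force and the opening at its end, in the units of the state.
- r.get_state(): the state, without advancing time (a new reading comes with each control period).
- r.snapshot(name): name is "scene" or "top" or "wrist"; returns the picture (480x640x3 uint8, red, green, blue); there is no depth.
- r.get_calibration(name): a dict with "vertical_fov" (degrees; the focal length in pixels is half the picture's height over the tangent of half this angle, whatever the lens; pixels are square), "cx", "cy" (the principal point, pixels), "k1" (the pictures are not rectified: a ray, as slopes to the right and down, at radius r is drawn at 1 + k1 r^2 times it, then the intrinsics apply), "R" (3x3) and "t" (3): a world point X has camera coordinates R X + t. Camera axes: x right, y down, z forward; pixel columns grow to the right and rows downward; lengths in m; the calibration is good to about 2 mm. A picture is of the moment at which its call begins: read the wrist's pose just before it. get_calibration takes no time and is no camera call; for the wrist camera it gives the pose at the moment of the call.
- r.finish_job(): hands the job in, once; it reports no verdict.
The state is a dict: "clock": time; "q": joint angles; "qd": joint speeds; "joint_torque": joint torques, N m; "tool_pos": TCP position; "eef_rot": TCP orientation; "contact_force": force on the tool from outside, world axes, zero at the start; "moment": the same for the moment, N m; "opening": opening from 0.0 (shut) to 1.0 (fully open).
Only numpy, scipy, OpenCV 4.12 (cv2) and the standard library are available. Lean on these libraries where they do the work, as an engineer would, in place of code of your own. Each camera call takes 0.05 s, during which the arm holds its last target.

## Working session

There is one attempt and no reset: what is moved stays moved. The work goes in short steps, Python scripts to look and compute and a tool call to move; the robot and the scene stay as the last step left them, time stands still between calls to the robot, and variables do not carry over. Pictures are saved under pics/ and viewed, and the job is handed in when it is done.

Besides the shell and the picture viewer there is one more tool, called after "Emit:" as name(argument=value, ...), one argument or row to a line, values as JSON. arm_command: Moves the arm, as the interface text tells. Shift numbers are shares of 1000 mm and turn numbers shares of 45 degrees, none past 1 either way. Its arguments: {"type":"object","properties":{"deltas":{"type":"array","items":{"type":"object","properties":{"dx":{"type":"number","minimum":-1,"maximum":1},"dy":{"type":"number","minimum":-1,"maximum":1},"dz":{"type":"number","minimum":-1,"maximum":1},"wx":{"type":"number","minimum":-1,"maximum":1},"wy":{"type":"number","minimum":-1,"maximum":1},"wz":{"type":"number","minimum":-1,"maximum":1}}}},"claw":{"type":"number"},"grip_force":{"type":"number"}},"required":["deltas"]}

```bash
ls; mkdir -p pics
python3 - <<'E'
from plant import r
import cv2,numpy as np
s=r.get_state()
print({k:np.round(v,3) for k,v in s.items()})
for n in ("scene","top","wrist"):
    c=r.get_calibration(n); print(n,{k:np.round(v,4).tolist() for k,v in c.items()})
    cv2.imwrite(f"pics/{n}0.png",r.snapshot(n)[:,:,::-1])
E
```

```text
pics
{'clock': np.float64(0.0), 'q': array([-1.312,  0.69 , -0.194,  1.566,  0.157,  0.902, -0.215]), 'qd': array([ 0.   ,  0.001,  0.001, -0.   ,  0.   ,  0.001,  0.   ]), 'joint_torque': array([ 0.0000e+00, -5.2756e+01, -1.2670e+00, -1.5342e+01, -5.3000e-02,
        7.0000e-03,  0.0000e+00]), 'tool_pos': array([0.139, 0.609, 0.404]), 'eef_rot': array([ 0.703, -0.079,  0.079, -0.702]), 'contact_force': array([-0.358,  0.084, -0.351]), 'moment': array([ 0.007, -0.023, -0.044]), 'opening': np.float64(0.998)}
scene {'vertical_fov': 49.9114, 'cx': 327.2921, 'cy': 233.6121, 'k1': 0.0028, 'R': [[-0.33, 0.9439, -0.0064], [0.7006, 0.2404, -0.6718], [-0.6326, -0.2262, -0.7407]], 't': [0.1919, -0.3295, 1.4579]}
top {'vertical_fov': 49.0939, 'cx': 320.9759, 'cy': 240.7314, 'k1': -0.068, 'R': [[-0.0083, -0.9997, 0.0241], [-0.9902, 0.0048, -0.1397], [0.1395, -0.025, -0.9899]], 't': [-0.017, 0.5351, 1.2166]}
wrist {'vertical_fov': 68.9173, 'cx': 313.9619, 'cy': 239.9457, 'k1': 0.0016, 'R': [[0.2222, 0.975, -0.0023], [0.9386, -0.2132, 0.2713], [0.264, -0.0625, -0.9625]], 't': [-0.624, -0.0396, 0.3892]}
```

View pics/scene0.png

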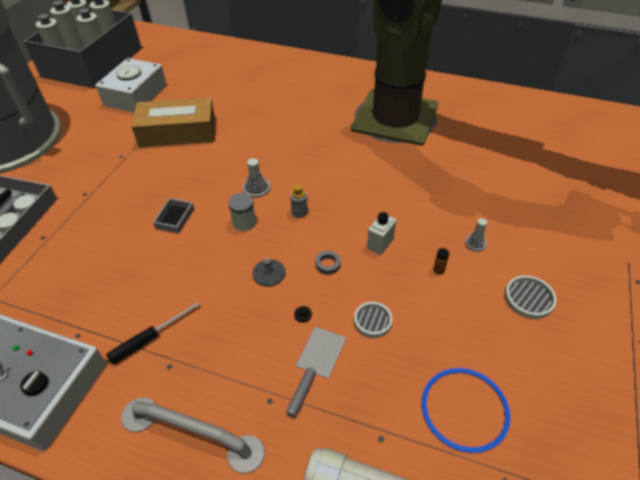

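View pics/top0.png

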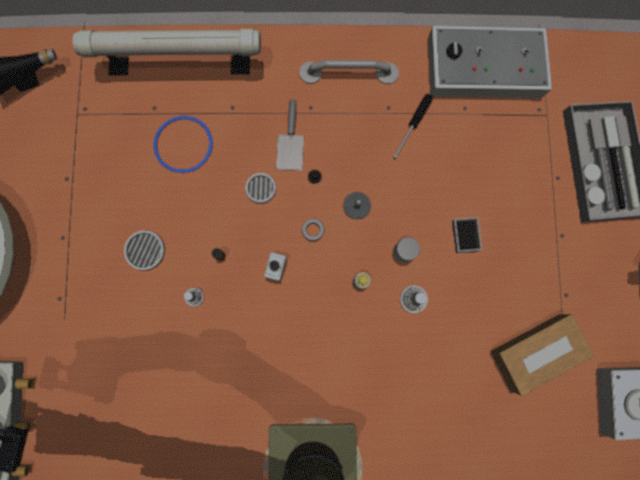

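View pics/wrist0.png

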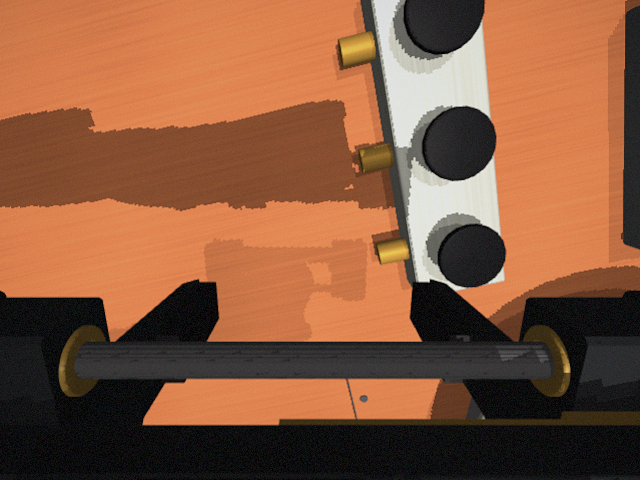

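The scene view shows the kit nearest the robot: large filter (256,178), adapter (299,202), bottle (381,233), small filter (477,235). The holders are the spigot (269,271), small collar (373,319), large collar (530,296) and rack (173,215). The tub is at (242,212) and the vial at (441,262). I'll zoom in for subpixel picks.

Run:
```python
import cv2,numpy as np
t=cv2.imread("pics/top0.png"); s=cv2.imread("pics/scene0.png")
def crop(im,x0,y0,w,h,k,n):
    c=cv2.resize(im[y0:y0+h,x0:x0+w],None,fx=k,fy=k,interpolation=cv2.INTER_CUBIC)
    for i in range(0,w,10):
        cv2.line(c,(i*k,0),(i*k,6 if (x0+i)%50 else 14),(0,255,0),1)
        if (x0+i)%20==0: cv2.putText(c,str(x0+i),(i*k,24),0,.4,(0,255,0),1)
    for j in range(0,h,10):
        cv2.line(c,(0,j*k),(6,j*k),(0,255,0),1)
        if (y0+j)%20==0: cv2.putText(c,str(y0+j),(8,j*k+4),0,.4,(0,255,0),1)
    cv2.imwrite("pics/"+n,c)
crop(t,120,160,190,150,4,"t_a.png")
crop(t,300,160,190,150,4,"t_b.png")
crop(s,150,150,190,150,4,"s_a.png")
crop(s,340,200,220,145,3,"s_b.png")
```

```text
(no output)
```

View pics/t_a.png

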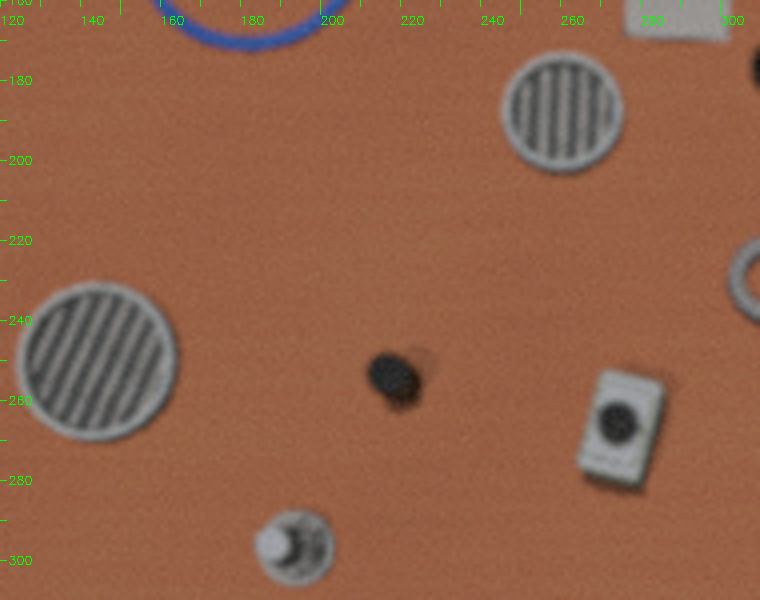

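View pics/t_b.png

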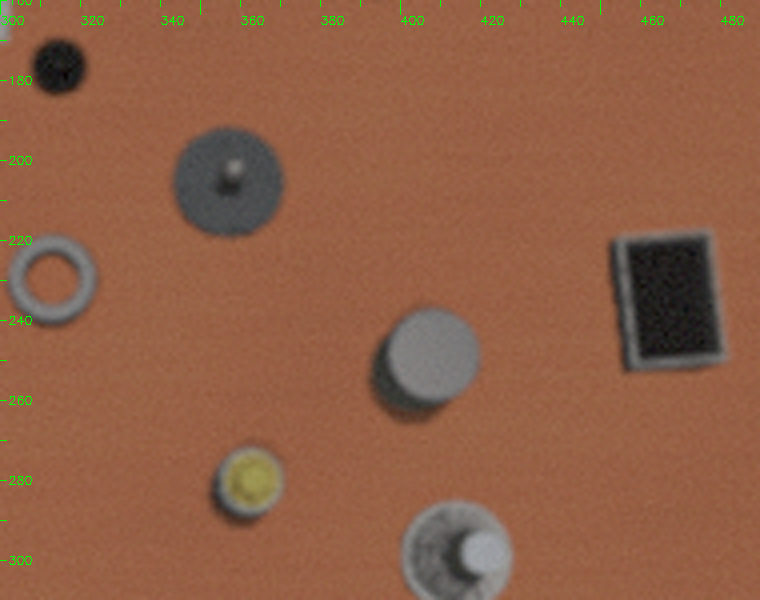

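View pics/s_a.png

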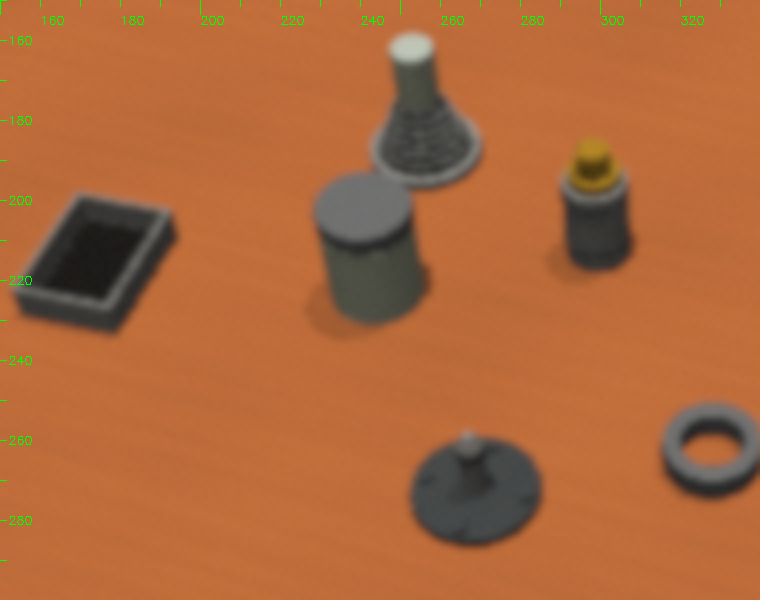

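View pics/s_b.png

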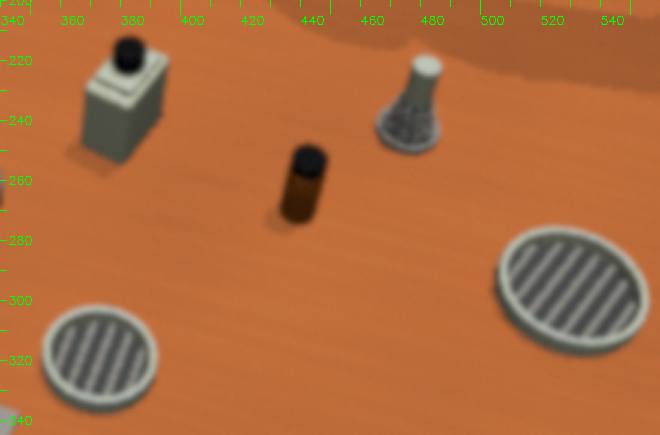

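```bash
cat > h.py <<'E'
import numpy as np, cv2, json
from plant import r
from scipy.spatial.transform import Rotation as Rot
def ray(c,u,v):
    f=240/np.tan(np.radians(c["vertical_fov"])/2)
    a=np.array([(u-c["cx"])/f,(v-c["cy"])/f]); b=a.copy()
    for _ in range(20): b=a/(1+c["k1"]*(b@b))
    R=np.array(c["R"]);t=np.array(c["t"])
    d=R.T@np.array([b[0],b[1],1]); return -R.T@t, d/np.linalg.norm(d)
def plane(c,u,v,z):
    o,d=ray(c,u,v); return o+d*(z-o[2])/d[2]
def tri(rs):
    A=0;b=0
    for o,d in rs:
        P=np.eye(3)-np.outer(d,d);A=A+P;b=b+P@o
    X=np.linalg.solve(A,b)
    return X,max(np.linalg.norm(np.cross(X-o,d)) for o,d in rs)
def proj(c,X):
    f=240/np.tan(np.radians(c["vertical_fov"])/2)
    p=np.array(c["R"])@np.asarray(X)+np.array(c["t"]); s=p[:2]/p[2]; s=s*(1+c["k1"]*(s@s))
    return s*f+[c["cx"],c["cy"]]
def un(p,k,x0,y0): return ((p[0]+.5)/k-.5+x0,(p[1]+.5)/k-.5+y0)
E
cat > m1.py <<'E'
from h import *
T=r.get_calibration("top");S=r.get_calibration("scene")
ta=lambda *p:un(p,4,120,160); tb=lambda *p:un(p,4,300,160); sa=lambda *p:un(p,4,150,150); sb=lambda *p:un(p,3,340,200)
L={"largestem .084":(ta(0,0),0),}
L={"lf_top 84":(tb(485,554),sa(411,47),.084),"sf_top 72":(ta(275,546),sb(427,64),.072),"ad_nip 80":(tb(253,479),sa(593,146),.080),
"ad_sh 58":(tb(251,480),sa(596,183),.058),"bo_cap 90":(ta(618,423),sb(129,46),.09),"tub 70":(tb(433,355),sa(363,207),.07),"vial 60":(ta(388,373),sb(309,154),.06),
"cl 16":(ta(97.5,361.5),sb(573,287),.016),"cs 16":(ta(563,112),sb(100,352),.016),"sp_tip 49":(tb(235,168),sa(467,436),.049),"sp_base 6":(tb(228,182),sa(476,490),.006),
"rk1":(tb(612,236),sa(173,210),.022),"rk2":(tb(710,230),sa(80,192),.022),"rk3":(tb(724,359),sa(15,292),.022),"rk4":(tb(626,370),sa(108,303),.022)}
# note rack corner correspondences checked via numbers
for k,(p,q,z) in L.items():
    X,e=tri([ray(T,*p),ray(S,*q)])
    print(k,np.round(X*1000,1),"gap",round(e*1000,1),"top@z",np.round(plane(T,*p,z)[:2]*1000,1),"scene@z",np.round(plane(S,*q,z)[:2]*1000,1))
for k,p,z in [("lf fl",tb(457,553),.007),("sf fl",ta(295,547),.007)]: print(k,np.round(plane(T,*p,z)*1000,1))
for p in [(605,368),(665,380),(638,485),(577,470)]: print("bo",np.round(plane(T,*ta(*p),.066)*1000,1))
E
python3 m1.py
```

```text
lf_top 84 [ 395.7 -247.7   83.6] gap 1.5 top@z [ 395.1 -246.2] scene@z [ 396.2 -249.1]
sf_top 72 [403.9 283.9  71.8] gap 0.7 top@z [403.8 284.5] scene@z [404.4 283.2]
ad_nip 80 [ 439.7 -116.2   83. ] gap 1.9 top@z [ 439.2 -114.6] scene@z [ 437.  -119.4]
ad_sh 58 [ 440.5 -116.7   55.5] gap 0.8 top@z [ 440.1 -115.7] scene@z [ 443.1 -116.4]
bo_cap 90 [472.   86.1  90.1] gap 1.6 top@z [471.7  87.6] scene@z [472.4  84.5]
tub 70 [ 512.2 -224.4   68.5] gap 1.7 top@z [ 511.4 -222.4] scene@z [ 513.8 -225.3]
vial 60 [504.4 221.9  62.5] gap 1.4 top@z [504.4 223.7] scene@z [502.5 220.6]
cl 16 [517.9 408.2  12.5] gap 0.7 top@z [517.5 407.9] scene@z [521.1 406.7]
cs 16 [671.2 126.   15.3] gap 1.2 top@z [670.8 127. ] scene@z [671.9 124.9]
sp_tip 49 [ 628.4 -112.6   48.4] gap 2.0 top@z [ 627.6 -110.7] scene@z [ 629.2 -114.3]
sp_base 6 [ 628.9 -112.     4.8] gap 1.6 top@z [ 628.1 -110.4] scene@z [ 630.1 -113.2]
rk1 [ 573.  -314.8   96.5] gap 9.4 top@z [ 590.5 -345. ] scene@z [ 509.2 -356.5]
rk2 [ 575.8 -371.7   95.3] gap 10.8 top@z [ 594.1 -406.6] scene@z [ 513.5 -415.7]
rk3 [ 531.4 -454.4  -62.1] gap 15.6 top@z [ 514.  -411.2] scene@z [ 596.2 -407.8]
rk4 [ 524.6 -389.4  -56.3] gap 17.8 top@z [ 507.6 -350. ] scene@z [ 586.7 -354. ]
lf fl [ 398.2 -245.6    7. ]
sf fl [405.5 287.2   7. ]
bo [506.   96.8  66. ]
bo [498.8  62.   66. ]
bo [438.   77.5  66. ]
bo [446.9 112.7  66. ]
```

```bash
cat >> h.py <<'E'
def pose():
    s=r.get_state(); return np.array(s["tool_pos"]),Rot.from_quat(s["eef_rot"]).as_matrix(),s
def goto(x,y,gz,jaw):
    """grasp point target (mm) in world; jaw = direction of tool z in deg (world yaw), tool down. prints delta in shares"""
    p,R,s=pose()
    a=np.radians(jaw); z=np.array([np.cos(a),np.sin(a),0]); yv=np.array([0,0,-1.]); xv=np.cross(yv,z)
    Rt=np.column_stack([xv,yv,z]); tcp=np.array([x,y,gz])/1000-.147*yv
    d=R.T@(tcp-p); w=Rot.from_matrix(R.T@Rt).as_rotvec()/(np.pi/4)
    print("d",np.round(d,4),"w",np.round(w,3),"dist",round(np.linalg.norm(d),3))
def st():
    p,R,s=pose(); g=p+.147*R[:,1]
    print("t",round(s["clock"],2),"grasp",np.round(g*1000,1),"jaw",round(np.degrees(np.arctan2(R[1,2],R[0,2])),1),"down",np.round(R[:,1],3),"open",round(s["opening"],3),"F",np.round(s["contact_force"],1),"q",np.round(s["q"],2))
E
python3 -c "
from h import *
st();print(np.round(pose()[1],3));goto(470,200,230,-13+90);goto(470,200,230,90-180)"
```

```text
t 0.15 grasp [139.2 608.8 257.1] jaw 77.1 down [-0.    -0.001 -1.   ] open 0.994 F [ 0.  -0.8 -0.4] q [-1.31  0.69 -0.19  1.57  0.16  0.9  -0.22]
[[ 0.975 -0.     0.223]
 [-0.223 -0.001  0.975]
 [ 0.    -1.    -0.001]]
d [ 0.4135  0.0276 -0.325 ] w [0.002 0.003 0.   ] dist 0.527
d [ 0.4135  0.0276 -0.325 ] w [0.000e+00 3.714e+00 3.000e-03] dist 0.527
```

Emit:
arm_command(
  deltas=[
    {"dx": 0.41,"dy": 0.027,"dz": -0.325},
    {"dx": 0.41,"dy": 0.027,"dz": -0.325},
    {"dx": 0.41,"dy": 0.027,"dz": -0.325},
    {"dx": 0.41,"dy": 0.027,"dz": -0.325},
    {"dx": 0.41,"dy": 0.027,"dz": -0.325},
  ],
  claw=1,
  grip_force=25,
)

```text
invalid input at $.deltas[0]: expected keys dx, dy, dz, wx, wy, wz
```

```bash
python3 -c "
from h import *
st();goto(470,150,220,77);goto(396,-248,160,77)"
```

```text
t 0.15 grasp [139.2 608.8 257.1] jaw 77.1 down [-0.    -0.001 -1.   ] open 0.994 F [ 0.  -0.8 -0.4] q [-1.31  0.69 -0.19  1.57  0.16  0.9  -0.22]
d [ 0.4247  0.0377 -0.3738] w [0.002 0.003 0.   ] dist 0.567
d [ 0.4412  0.0982 -0.7782] w [0.002 0.003 0.   ] dist 0.9
```

Emit:
arm_command(
  deltas=[
    {"dx": 0.41,"dy": 0.027,"dz": -0.325,"wx": 0,"wy": 0,"wz": 0},
    {"dx": 0.41,"dy": 0.027,"dz": -0.325,"wx": 0,"wy": 0,"wz": 0},
    {"dx": 0.41,"dy": 0.027,"dz": -0.325,"wx": 0,"wy": 0,"wz": 0},
    {"dx": 0.41,"dy": 0.027,"dz": -0.325,"wx": 0,"wy": 0,"wz": 0},
    {"dx": 0.41,"dy": 0.027,"dz": -0.325,"wx": 0,"wy": 0,"wz": 0},
  ],
  claw=1,
  grip_force=25,
)

```text
clock: 0.65
tool_pos: [0.2964, 0.4128, 0.3917]
eef_rot: [0.703, -0.079, 0.079, -0.703]
contact_force: [0.9, 1.7, 1.1]
opening: 0.999
```

```bash
python3 -c "
from h import *
st();goto(470,150,220,77);goto(396,-248,160,77)"
```

```text
t 0.65 grasp [296.4 412.7 244.7] jaw 77.1 down [ 0. -0. -1.] open 0.999 F [0.9 1.7 1.1] q [-0.9   0.56 -0.22  1.93  0.19  0.67  0.11]
d [ 0.2277  0.0248 -0.2175] w [0.    0.003 0.   ] dist 0.316
d [ 0.2442  0.0848 -0.622 ] w [0.    0.003 0.   ] dist 0.674
```

Emit:
arm_command(
  deltas=[
    {"dx": 0.22,"dy": 0.02,"dz": -0.22,"wx": 0,"wy": 0,"wz": 0},
    {"dx": 0.22,"dy": 0.02,"dz": -0.22,"wx": 0,"wy": 0,"wz": 0},
    {"dx": 0.22,"dy": 0.02,"dz": -0.22,"wx": 0,"wy": 0,"wz": 0},
    {"dx": 0.22,"dy": 0.02,"dz": -0.22,"wx": 0,"wy": 0,"wz": 0},
    {"dx": 0.22,"dy": 0.02,"dz": -0.22,"wx": 0,"wy": 0,"wz": 0},
  ],
)

```text
clock: 1.15
tool_pos: [0.4289, 0.2014, 0.3757]
eef_rot: [-0.703, 0.079, -0.079, 0.703]
contact_force: [1.6, 0.7, -0.3]
opening: 0.996
```

```bash
python3 -c "
from h import *
st();goto(396,-248,180,77)"
```

```text
t 1.15 grasp [428.9 201.4 228.7] jaw 77.1 down [ 0.  0. -1.] open 0.996 F [ 1.6  0.7 -0.3] q [-0.37  0.55 -0.26  2.04  0.24  0.58  0.55]
d [ 0.068   0.0486 -0.4455] w [-0.     0.003  0.   ] dist 0.453
```

Emit:
arm_command(
  deltas=[
    {"dx": 0.07,"dy": 0.03,"dz": -0.44,"wx": 0,"wy": 0,"wz": 0},
    {"dx": 0.07,"dy": 0.03,"dz": -0.44,"wx": 0,"wy": 0,"wz": 0},
    {"dx": 0.07,"dy": 0.03,"dz": -0.44,"wx": 0,"wy": 0,"wz": 0},
    {"dx": 0.07,"dy": 0.03,"dz": -0.44,"wx": 0,"wy": 0,"wz": 0},
    {"dx": 0.07,"dy": 0.03,"dz": -0.44,"wx": 0,"wy": 0,"wz": 0},
  ],
)

```text
clock: 1.65
tool_pos: [0.4111, -0.0475, 0.3589]
eef_rot: [-0.703, 0.079, -0.079, 0.703]
contact_force: [0.1, -0.9, -0.3]
opening: 0.998
```

```bash
python3 -c "
from h import *
st();goto(396,-248,180,77)
c=r.get_calibration('wrist');cv2.imwrite('pics/w1.png',r.snapshot('wrist')[:,:,::-1])
for X in [(.396,-.248,.084),(.44,-.116,.08),(.512,-.224,.07)]: print(proj(c,X))"
```

```text
t 1.65 grasp [411.1 -47.5 211.9] jaw 77.1 down [ 0.  0. -1.] open 0.998 F [ 0.1 -0.9 -0.3] q [ 0.19  0.52 -0.29  2.22  0.34  0.44  0.98]
d [ 0.0299  0.0318 -0.1988] w [-0.     0.003  0.   ] dist 0.204
[ 57.77547091 272.00574454]
[238.23458291 286.21303127]
[147.28791153 378.84962391]
```

View pics/w1.png

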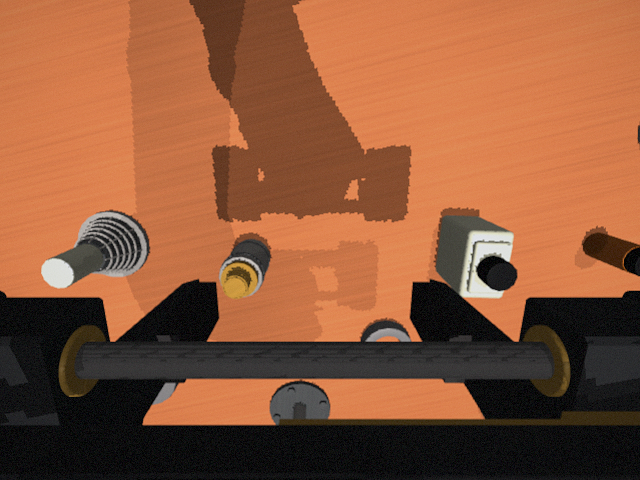

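Wrist view shows the large filter's stem top at (58,272) and the nipple at (237,286). The two-view estimates predict (57.8,272) and (238,286), so they agree to about 1 mm. I'll go on to the grasp.

Emit:
arm_command(
  deltas=[
    {"dx": 0.03,"dy": 0.032,"dz": -0.199,"wx": 0,"wy": 0,"wz": 0},
    {"dx": 0.03,"dy": 0.032,"dz": -0.199,"wx": 0,"wy": 0,"wz": 0},
    {"dx": 0.03,"dy": 0.032,"dz": -0.199,"wx": 0,"wy": 0,"wz": 0},
    {"dx": 0.03,"dy": 0.032,"dz": -0.199,"wx": 0,"wy": 0,"wz": 0},
    {"dx": 0.03,"dy": 0.032,"dz": -0.199,"wx": 0,"wy": 0,"wz": 0},
  ],
)

```text
clock: 2.2
tool_pos: [0.3943, -0.253, 0.3258]
eef_rot: [0.703, -0.084, 0.083, -0.701]
contact_force: [-0.8, 1.1, -1.1]
opening: 1.001
```

```bash
python3 -c "
from h import *
c=r.get_calibration('wrist')
print('bottlecap',plane(c,496,273,.09)) if 0 else None
st();goto(395.8,-247.8,65,77)"
```

```text
t 2.2 grasp [ 394.  -253.4  178.8] jaw 76.4 down [-0.002 -0.003 -1.   ] open 1.001 F [-0.8  1.1 -1.1] q [ 0.67  0.64 -0.31  2.1   0.43  0.46  1.36]
d [0.0004 0.1138 0.0058] w [ 0.004 -0.013 -0.002] dist 0.114
```

Emit:
arm_command(
  deltas=[
    {"dx": 0,"dy": 0.04,"dz": 0,"wx": 0,"wy": 0,"wz": 0},
    {"dx": 0,"dy": 0.06,"dz": 0,"wx": 0,"wy": 0,"wz": 0},
    {"dx": 0,"dy": 0.06,"dz": 0,"wx": 0,"wy": 0,"wz": 0},
    {"dx": 0,"dy": 0.06,"dz": 0,"wx": 0,"wy": 0,"wz": 0},
    {"dx": 0,"dy": 0.06,"dz": 0,"wx": 0,"wy": 0,"wz": 0},
  ],
)

```text
clock: 2.7
tool_pos: [0.3969, -0.246, 0.268]
eef_rot: [0.703, -0.078, 0.08, -0.703]
contact_force: [0.2, 0.1, 0.4]
opening: 0.997
```

```bash
python3 -c "
from h import *
st();goto(395.8,-247.8,65,77)"
```

```text
t 2.7 grasp [ 397.1 -246.1  121. ] jaw 77.2 down [ 0.002 -0.001 -1.   ] open 0.997 F [0.2 0.1 0.4] q [ 0.59  0.74 -0.21  2.15  0.51  0.3   1.29]
d [-0.0007  0.056  -0.0019] w [0.    0.004 0.002] dist 0.056
```

Emit:
arm_command(
  deltas=[
    {"dx": -0.001,"dy": 0.02,"dz": -0.002,"wx": 0,"wy": 0,"wz": 0},
    {"dx": -0.001,"dy": 0.04,"dz": -0.002,"wx": 0,"wy": 0,"wz": 0},
    {"dx": -0.001,"dy": 0.056,"dz": -0.002,"wx": 0,"wy": 0,"wz": 0},
    {"dx": -0.001,"dy": 0.056,"dz": -0.002,"wx": 0,"wy": 0,"wz": 0},
    {"dx": -0.001,"dy": 0.056,"dz": -0.002,"wx": 0,"wy": 0,"wz": 0},
  ],
)

```text
clock: 3.2
tool_pos: [0.3952, -0.2481, 0.2118]
eef_rot: [0.703, -0.079, 0.08, -0.703]
contact_force: [-0.1, 1.3, -0.1]
opening: 0.998
```

```bash
python3 -c "
from h import *
st();goto(395.8,-247.8,65,77)"
```

```text
t 3.2 grasp [ 395.4 -248.1   64.8] jaw 77.1 down [ 0.001 -0.    -1.   ] open 0.998 F [-0.1  1.3 -0.1] q [ 0.52  0.86 -0.09  2.17  0.56  0.13  1.25]
d [ 0.0005 -0.0002  0.0004] w [0.    0.003 0.001] dist 0.001
```

Emit:
arm_command(
  deltas=[
    {"dx": 0,"dy": 0,"dz": 0,"wx": 0,"wy": 0,"wz": 0},
    {"dx": 0,"dy": 0,"dz": 0,"wx": 0,"wy": 0,"wz": 0},
    {"dx": 0,"dy": 0,"dz": 0,"wx": 0,"wy": 0,"wz": 0},
    {"dx": 0,"dy": 0,"dz": 0,"wx": 0,"wy": 0,"wz": 0},
    {"dx": 0,"dy": 0,"dz": 0,"wx": 0,"wy": 0,"wz": 0},
  ],
  claw=-1,
  grip_force=25,
)

```text
clock: 3.7
tool_pos: [0.3949, -0.2481, 0.2111]
eef_rot: [-0.703, 0.079, -0.079, 0.703]
contact_force: [-0.7, 0.4, -0.1]
opening: 0.571
```

Emit:
arm_command(
  deltas=[
    {"dx": 0,"dy": 0,"dz": 0,"wx": 0,"wy": 0,"wz": 0},
    {"dx": 0,"dy": 0,"dz": 0,"wx": 0,"wy": 0,"wz": 0},
    {"dx": 0,"dy": -0.02,"dz": 0,"wx": 0,"wy": 0,"wz": 0},
    {"dx": 0,"dy": -0.05,"dz": 0,"wx": 0,"wy": 0,"wz": 0},
    {"dx": 0,"dy": -0.08,"dz": 0,"wx": 0,"wy": 0,"wz": 0},
  ],
)

```text
clock: 4.2
tool_pos: [0.3945, -0.2479, 0.2914]
eef_rot: [-0.702, 0.08, -0.078, 0.703]
contact_force: [-0.4, -1.0, -2.5]
opening: 0.285
```

```bash
python3 -c "
from h import *
st();goto(450,0,200,77)
c=r.get_calibration('wrist');cv2.imwrite('pics/w2.png',r.snapshot('wrist')[:,:,::-1])"
```

```text
t 4.2 grasp [ 394.2 -247.7  144.4] jaw 77.1 down [-0.002  0.001 -1.   ] open 0.285 F [-0.4 -1.  -2.5] q [ 0.63  0.7  -0.27  2.13  0.49  0.37  1.3 ]
d [-0.0012 -0.0555  0.254 ] w [-0.     0.003 -0.003] dist 0.26
```

View pics/w2.png

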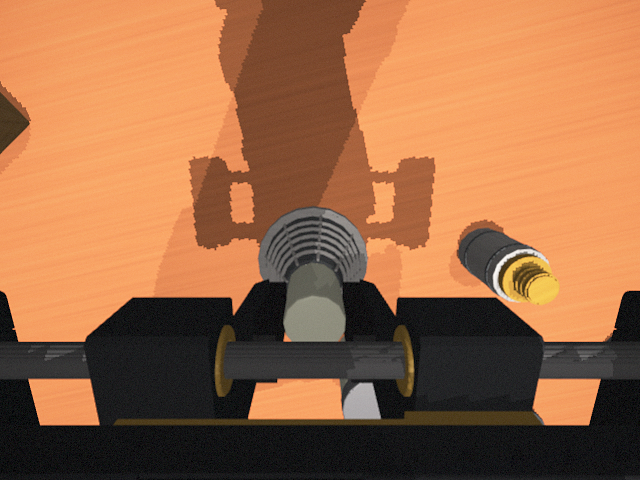

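Opening 0.285 is about 25 mm, so the stem is held. Now I'll carry it to the large collar.

Emit:
arm_command(
  deltas=[
    {"dx": 0,"dy": -0.05,"dz": 0,"wx": 0,"wy": 0,"wz": 0},
    {"dx": 0,"dy": -0.06,"dz": 0.05,"wx": 0,"wy": 0,"wz": 0},
    {"dx": 0,"dy": -0.06,"dz": 0.1,"wx": 0,"wy": 0,"wz": 0},
    {"dx": 0,"dy": -0.06,"dz": 0.15,"wx": 0,"wy": 0,"wz": 0},
    {"dx": 0,"dy": -0.06,"dz": 0.2,"wx": 0,"wy": 0,"wz": 0},
  ],
)

```text
clock: 4.75
tool_pos: [0.4392, -0.0526, 0.3507]
eef_rot: [0.703, -0.08, 0.08, -0.703]
contact_force: [1.0, 0.7, -2.8]
opening: 0.292
```

```bash
python3 -c "
from h import *
st();goto(519,407.8,200,77)"
```

```text
t 4.75 grasp [439.1 -52.6 203.7] jaw 77.0 down [-0. -0. -1.] open 0.292 F [ 1.   0.7 -2.8] q [ 0.22  0.57 -0.31  2.15  0.37  0.47  0.96]
d [-0.0254  0.0037  0.4666] w [ 0.     0.001 -0.   ] dist 0.467
```

Emit:
arm_command(
  deltas=[
    {"dx": -0.025,"dy": 0.002,"dz": 0.466,"wx": 0,"wy": 0,"wz": 0},
    {"dx": -0.025,"dy": 0.002,"dz": 0.466,"wx": 0,"wy": 0,"wz": 0},
    {"dx": -0.025,"dy": 0.002,"dz": 0.466,"wx": 0,"wy": 0,"wz": 0},
    {"dx": -0.025,"dy": 0.002,"dz": 0.466,"wx": 0,"wy": 0,"wz": 0},
    {"dx": -0.025,"dy": 0.002,"dz": 0.466,"wx": 0,"wy": 0,"wz": 0},
  ],
)

```text
clock: 5.25
tool_pos: [0.4815, 0.1942, 0.3493]
eef_rot: [0.703, -0.08, 0.079, -0.702]
contact_force: [0.9, -0.3, -1.2]
opening: 0.283
```

```bash
python3 -c "
from h import *
st();goto(519,407.8,200,77)"
```

```text
t 5.25 grasp [481.4 194.  202.3] jaw 77.1 down [-0.001 -0.001 -1.   ] open 0.283 F [ 0.9 -0.3 -1.2] q [-0.3   0.64 -0.27  1.94  0.29  0.6   0.58]
d [-0.0111  0.002   0.2166] w [ 0.001  0.003 -0.001] dist 0.217
```

Emit:
arm_command(
  deltas=[
    {"dx": -0.002,"dy": 0,"dz": 0.05,"wx": 0,"wy": 0,"wz": 0},
    {"dx": -0.005,"dy": 0,"dz": 0.1,"wx": 0,"wy": 0,"wz": 0},
    {"dx": -0.008,"dy": 0,"dz": 0.15,"wx": 0,"wy": 0,"wz": 0},
    {"dx": -0.01,"dy": 0,"dz": 0.19,"wx": 0,"wy": 0,"wz": 0},
    {"dx": -0.011,"dy": 0.002,"dz": 0.216,"wx": 0,"wy": 0,"wz": 0},
  ],
)

```text
clock: 5.75
tool_pos: [0.5182, 0.4091, 0.3471]
eef_rot: [-0.702, 0.078, -0.078, 0.703]
contact_force: [0.2, -1.1, -1.6]
opening: 0.289
```

Emit:
arm_command(
  deltas=[
    {"dx": 0,"dy": 0,"dz": 0,"wx": 0,"wy": 0,"wz": 0},
    {"dx": 0,"dy": 0.02,"dz": 0,"wx": 0,"wy": 0,"wz": 0},
    {"dx": 0,"dy": 0.06,"dz": 0,"wx": 0,"wy": 0,"wz": 0},
    {"dx": 0,"dy": 0.09,"dz": 0,"wx": 0,"wy": 0,"wz": 0},
    {"dx": 0,"dy": 0.1,"dz": 0,"wx": 0,"wy": 0,"wz": 0},
  ],
)

```text
clock: 6.25
tool_pos: [0.518, 0.4029, 0.2439]
eef_rot: [0.705, -0.081, 0.078, -0.7]
contact_force: [-0.7, 0.2, -1.0]
opening: 0.289
```

```bash
python3 -c "
from h import *
st();goto(519,407.8,69,77)
c=r.get_calibration('wrist');cv2.imwrite('pics/w3.png',r.snapshot('wrist')[:,:,::-1])
print(proj(c,(.519,.4078,.016)))
print([proj(c,(.519+.043*np.cos(a),.4078+.043*np.sin(a),.016)).round() for a in np.arange(0,6.28,1.57)])"
```

```text
t 6.25 grasp [517.2 402.   96.9] jaw 77.1 down [-0.005 -0.006 -1.   ] open 0.289 F [-0.7  0.2 -1. ] q [-0.62  0.94 -0.22  1.57  0.28  0.67  0.37]
d [-0.0001  0.0278  0.0052] w [ 0.01   0.002 -0.005] dist 0.028
[324.54225739 255.6138356 ]
[array([339., 316.]), array([393., 241.]), array([309., 188.]), array([258., 270.])]
```

View pics/w3.png

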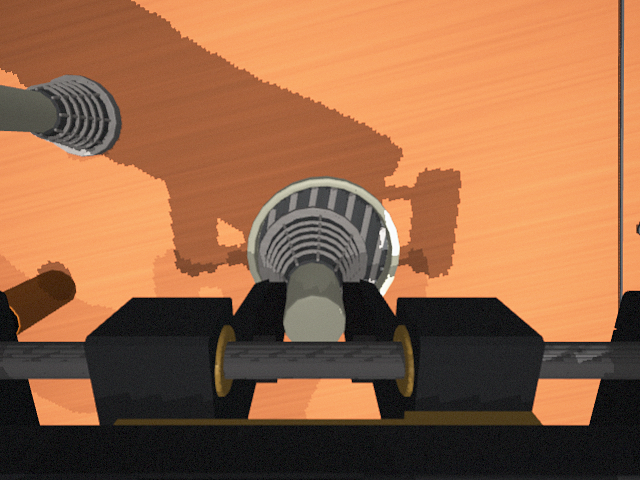

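Emit:
arm_command(
  deltas=[
    {"dx": 0,"dy": 0,"dz": 0,"wx": 0,"wy": 0,"wz": 0},
    {"dx": 0,"dy": 0.005,"dz": 0,"wx": 0,"wy": 0,"wz": 0},
    {"dx": 0,"dy": 0.01,"dz": 0,"wx": 0,"wy": 0,"wz": 0},
    {"dx": 0,"dy": 0.015,"dz": 0,"wx": 0,"wy": 0,"wz": 0},
    {"dx": 0,"dy": 0.02,"dz": 0,"wx": 0,"wy": 0,"wz": 0},
  ],
)

```text
clock: 6.8
tool_pos: [0.5202, 0.4049, 0.2326]
eef_rot: [0.703, -0.079, 0.081, -0.702]
contact_force: [-7.3, -9.5, 42.9]
opening: 0.288
```

```bash
python3 -c "
from h import *
st();goto(519,407.8,69,77)"
```

```text
t 6.8 grasp [520.6 404.8  85.6] jaw 77.1 down [ 0.003 -0.001 -1.   ] open 0.288 F [-7.3 -9.5 42.9] q [-0.62  0.96 -0.21  1.57  0.29  0.65  0.37]
d [-0.0019  0.0166  0.0026] w [0.    0.001 0.004] dist 0.017
```

43 N at grasp z 85.6, when 69 was expected. I'll back off and look.

Emit:
arm_command(
  deltas=[
    {"dx": 0,"dy": -0.02,"dz": 0,"wx": 0,"wy": 0,"wz": 0},
    {"dx": 0,"dy": -0.02,"dz": 0,"wx": 0,"wy": 0,"wz": 0},
    {"dx": 0,"dy": -0.02,"dz": 0,"wx": 0,"wy": 0,"wz": 0},
    {"dx": 0,"dy": -0.02,"dz": 0,"wx": 0,"wy": 0,"wz": 0},
    {"dx": 0,"dy": -0.02,"dz": 0,"wx": 0,"wy": 0,"wz": 0},
  ],
)

```text
clock: 7.3
tool_pos: [0.519, 0.4051, 0.2468]
eef_rot: [0.703, -0.08, 0.079, -0.702]
contact_force: [0.5, 0.2, -1.9]
opening: 0.286
```

```bash
python3 -c "
from h import *
st();goto(519,407.8,69,77)
c=r.get_calibration('wrist');cv2.imwrite('pics/w4.png',r.snapshot('wrist')[:,:,::-1])
im=r.snapshot('scene')[:,:,::-1][190:340,420:600];cv2.imwrite('pics/s4.png',cv2.resize(im,None,fx=4,fy=4,interpolation=2))"
```

```text
t 7.3 grasp [518.8 404.9  99.8] jaw 77.1 down [-0.001 -0.001 -1.   ] open 0.286 F [ 0.5  0.2 -1.9] q [-0.62  0.93 -0.22  1.57  0.28  0.67  0.37]
d [-0.0005  0.0308  0.0027] w [ 0.002  0.003 -0.001] dist 0.031
```

View pics/w4.png

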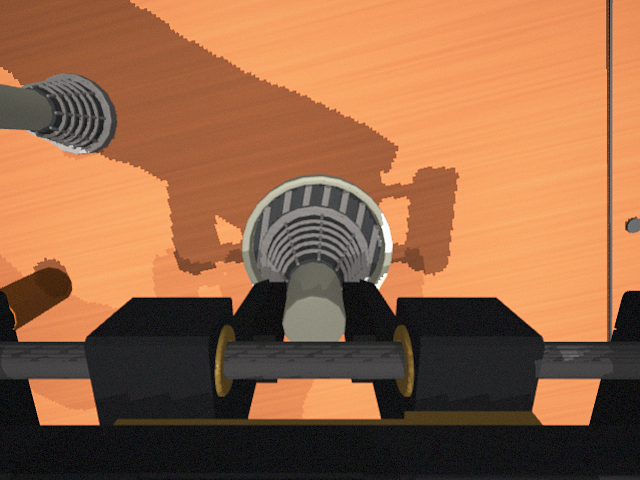

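View pics/s4.png

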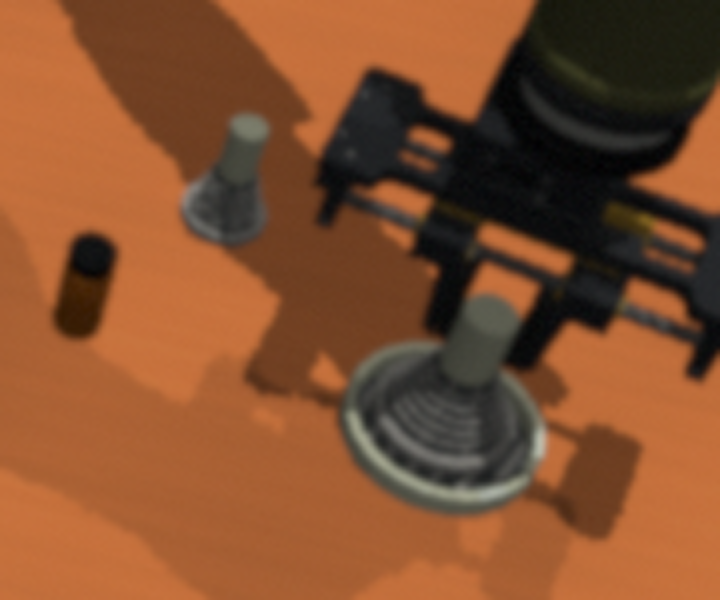

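```bash
python3 -c "
from h import *
p,R,s=pose();g=p+.147*R[:,1]
W=r.get_calibration('wrist');S=r.get_calibration('scene')
X,e=tri([ray(W,314,318),ray(S,488/4-.4+420,312/4-.4+190)]);print('stemtop',X*1000,e*1000,'grasp',g*1000)
for zt in (84-65,84-65-8,84-65-16):
  t=g+[0,0,zt/1000]; print('top',zt,proj(W,t),'scene',(proj(S,t)-[420,190])*4)
  b=t-[0,0,.077]; A=[proj(W,b+[.034*np.cos(a),.034*np.sin(a),0]) for a in np.arange(0,6.28,.1)];A=np.array(A);print(' flange',A.min(0),A.max(0))
  A=np.array([(proj(S,b+[.034*np.cos(a),.034*np.sin(a),0])-[420,190])*4 for a in np.arange(0,6.28,.1)]);print(' flange scene',A.min(0),A.max(0))
"
python3 - <<'E'
import cv2
im=cv2.imread('pics/w4.png')[160:360,220:420];cv2.imwrite('pics/w4c.png',cv2.resize(im,None,fx=3,fy=3,interpolation=2))
E
```

```text
stemtop [519.03508574 404.11007208 100.16666796] 1.0757280304751624 grasp [518.91858151 405.0598599  100.08010494]
top 19 [313.41345863 343.36320687] scene [503.27661776 286.11595432]
 flange [253.31457469 207.46463727] [374.47037959 321.67470053]
 flange scene [382.81485439 330.67506466] [527.55565232 443.53441962]
top 11 [313.48203249 331.41338443] scene [497.96422175 297.02974328]
 flange [255.6346711  204.86682461] [372.20401758 315.17595515]
 flange scene [378.53317442 340.49150218] [522.3649998  453.12882773]
top 3 [313.54293097 320.80111168] scene [492.71749952 307.8089715 ]
 flange [257.78539801 202.46646548] [370.10293734 309.13035246]
 flange scene [374.30114498 350.19622192] [517.2353219  462.60906967]
```

View pics/w4c.png

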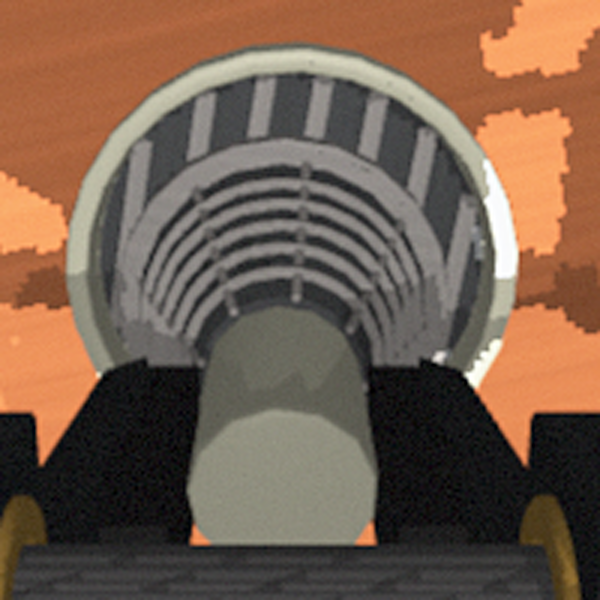

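The stem top triangulates level with the grasp point. The jaws were still closing when I lifted, so the filter sits about 18 mm low in the grip. The 43 N was it reaching the collar floor, so I should seat it near grasp z 87–88. From now on I'll wait longer for the jaws to close.

Emit:
arm_command(
  deltas=[
    {"dx": 0,"dy": 0,"dz": 0.003,"wx": 0,"wy": 0,"wz": 0},
    {"dx": 0,"dy": 0.003,"dz": 0.003,"wx": 0,"wy": 0,"wz": 0},
    {"dx": 0,"dy": 0.006,"dz": 0.003,"wx": 0,"wy": 0,"wz": 0},
    {"dx": 0,"dy": 0.009,"dz": 0.003,"wx": 0,"wy": 0,"wz": 0},
    {"dx": 0,"dy": 0.009,"dz": 0.003,"wx": 0,"wy": 0,"wz": 0},
  ],
)

```text
clock: 7.9
tool_pos: [0.5197, 0.408, 0.2382]
eef_rot: [0.703, -0.08, 0.079, -0.702]
contact_force: [-0.2, 1.1, -1.7]
opening: 0.285
```

```bash
python3 -c "
from h import *
st();goto(519,407.8,86,77)"
```

```text
t 7.9 grasp [519.6 407.9  91.2] jaw 77.1 down [-0.001 -0.001 -1.   ] open 0.285 F [-0.2  1.1 -1.7] q [-0.62  0.95 -0.21  1.56  0.29  0.66  0.37]
d [-0.0006  0.0052 -0.0003] w [ 0.001  0.003 -0.001] dist 0.005
```

Emit:
arm_command(
  deltas=[
    {"dx": 0,"dy": 0.001,"dz": 0,"wx": 0,"wy": 0,"wz": 0},
    {"dx": 0,"dy": 0.002,"dz": 0,"wx": 0,"wy": 0,"wz": 0},
    {"dx": 0,"dy": 0.003,"dz": 0,"wx": 0,"wy": 0,"wz": 0},
    {"dx": 0,"dy": 0.003,"dz": 0,"wx": 0,"wy": 0,"wz": 0},
    {"dx": 0,"dy": 0.003,"dz": 0,"wx": 0,"wy": 0,"wz": 0},
  ],
)

```text
clock: 8.4
tool_pos: [0.5199, 0.4082, 0.236]
eef_rot: [-0.703, 0.079, -0.079, 0.703]
contact_force: [-1.1, -0.1, -1.1]
opening: 0.285
```

Emit:
arm_command(
  deltas=[
    {"dx": 0,"dy": 0.001,"dz": 0,"wx": 0,"wy": 0,"wz": 0},
    {"dx": 0,"dy": 0.001,"dz": 0,"wx": 0,"wy": 0,"wz": 0},
    {"dx": 0,"dy": 0.002,"dz": 0,"wx": 0,"wy": 0,"wz": 0},
    {"dx": 0,"dy": 0.002,"dz": 0,"wx": 0,"wy": 0,"wz": 0},
    {"dx": 0,"dy": 0.002,"dz": 0,"wx": 0,"wy": 0,"wz": 0},
  ],
)

```text
clock: 8.9
tool_pos: [0.5199, 0.4082, 0.2339]
eef_rot: [-0.703, 0.079, -0.079, 0.703]
contact_force: [0.0, 0.5, -1.2]
opening: 0.287
```

Emit:
arm_command(
  deltas=[
    {"dx": 0,"dy": 0.001,"dz": 0,"wx": 0,"wy": 0,"wz": 0},
    {"dx": 0,"dy": 0.001,"dz": 0,"wx": 0,"wy": 0,"wz": 0},
    {"dx": 0,"dy": 0.001,"dz": 0,"wx": 0,"wy": 0,"wz": 0},
    {"dx": 0,"dy": 0.001,"dz": 0,"wx": 0,"wy": 0,"wz": 0},
    {"dx": 0,"dy": 0.001,"dz": 0,"wx": 0,"wy": 0,"wz": 0},
  ],
)

```text
clock: 9.4
tool_pos: [0.5199, 0.4082, 0.233]
eef_rot: [-0.703, 0.079, -0.079, 0.703]
contact_force: [0.1, 0.2, -2.2]
opening: 0.287
```

Emit:
arm_command(
  deltas=[
    {"dx": 0,"dy": 0.001,"dz": 0,"wx": 0,"wy": 0,"wz": 0},
    {"dx": 0,"dy": 0.001,"dz": 0,"wx": 0,"wy": 0,"wz": 0},
    {"dx": 0,"dy": 0.002,"dz": 0,"wx": 0,"wy": 0,"wz": 0},
    {"dx": 0,"dy": 0.002,"dz": 0,"wx": 0,"wy": 0,"wz": 0},
    {"dx": 0,"dy": 0.002,"dz": 0,"wx": 0,"wy": 0,"wz": 0},
  ],
)

```text
clock: 9.9
tool_pos: [0.5197, 0.4084, 0.2326]
eef_rot: [-0.703, 0.079, -0.079, 0.703]
contact_force: [-3.7, -1.5, 10.9]
opening: 0.288
```

Emit:
arm_command(
  deltas=[
    {"dx": 0,"dy": -0.001,"dz": 0,"wx": 0,"wy": 0,"wz": 0},
    {"dx": 0,"dy": -0.001,"dz": 0,"wx": 0,"wy": 0,"wz": 0},
    {"dx": 0,"dy": -0.001,"dz": 0,"wx": 0,"wy": 0,"wz": 0},
    {"dx": 0,"dy": -0.001,"dz": 0,"wx": 0,"wy": 0,"wz": 0},
    {"dx": 0,"dy": -0.001,"dz": 0,"wx": 0,"wy": 0,"wz": 0},
  ],
  claw=0.2,
)

```text
clock: 10.4
tool_pos: [0.5199, 0.4082, 0.2317]
eef_rot: [0.703, -0.079, 0.079, -0.703]
contact_force: [-0.6, -0.8, 0.1]
opening: 0.601
```

Emit:
arm_command(
  deltas=[
    {"dx": 0,"dy": -0.02,"dz": 0,"wx": 0,"wy": 0,"wz": 0},
    {"dx": 0,"dy": -0.05,"dz": 0,"wx": 0,"wy": 0,"wz": 0},
    {"dx": 0,"dy": -0.09,"dz": 0,"wx": 0,"wy": 0,"wz": 0},
    {"dx": 0,"dy": -0.12,"dz": 0,"wx": 0,"wy": 0,"wz": 0},
    {"dx": 0,"dy": -0.12,"dz": 0,"wx": 0,"wy": 0,"wz": 0},
  ],
)

```text
clock: 10.9
tool_pos: [0.5211, 0.4094, 0.3568]
eef_rot: [-0.7, 0.077, -0.082, 0.705]
contact_force: [-0.0, -0.5, 0.3]
opening: 0.6
```

```bash
python3 -c "
from h import *
st();goto(404,284,130,77)
c=r.get_calibration('wrist');cv2.imwrite('pics/w5.png',r.snapshot('wrist')[:,:,::-1])
print(proj(c,(.404,.284,.072)),proj(c,(.519,.4078,.088)),proj(c,(.519,.4078,.016)))"
```

```text
t 10.9 grasp [522.  410.3 209.8] jaw 77.1 down [ 0.007  0.006 -1.   ] open 0.6 F [-0.  -0.5  0.3] q [-0.6   0.8  -0.26  1.49  0.24  0.87  0.41]
d [-0.0865  0.0782 -0.149 ] w [-0.01   0.002  0.007] dist 0.189
[101.4112862  112.46866017] [308.27507157 233.25412834] [308.93479506 213.35514342]
```

View pics/w5.png

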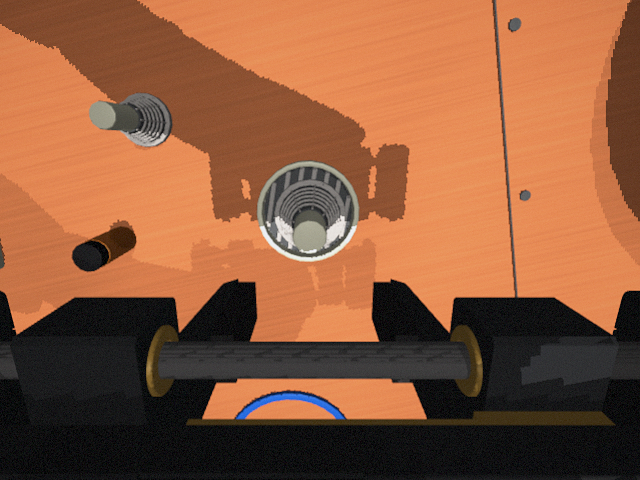

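The large filter stands in its collar, stem top at (309,236) against (308,233) predicted when seated. Next is the small filter.

Emit:
arm_command(
  deltas=[
    {"dx": -0.02,"dy": 0,"dz": -0.04,"wx": 0,"wy": 0,"wz": 0},
    {"dx": -0.045,"dy": 0.02,"dz": -0.08,"wx": 0,"wy": 0,"wz": 0},
    {"dx": -0.067,"dy": 0.04,"dz": -0.12,"wx": 0,"wy": 0,"wz": 0},
    {"dx": -0.086,"dy": 0.06,"dz": -0.147,"wx": 0,"wy": 0,"wz": 0},
    {"dx": -0.086,"dy": 0.075,"dz": -0.147,"wx": 0,"wy": 0,"wz": 0},
  ],
)

```text
clock: 11.45
tool_pos: [0.399, 0.2793, 0.275]
eef_rot: [0.706, -0.082, 0.077, -0.699]
contact_force: [1.6, 1.0, 0.3]
opening: 0.596
```

Emit:
arm_command(
  deltas=[
    {"dx": 0,"dy": 0,"dz": 0,"wx": 0,"wy": 0,"wz": 0},
    {"dx": 0,"dy": 0,"dz": 0,"wx": 0,"wy": 0,"wz": 0},
    {"dx": 0,"dy": 0,"dz": 0,"wx": 0,"wy": 0,"wz": 0},
    {"dx": 0,"dy": 0,"dz": 0,"wx": 0,"wy": 0,"wz": 0},
    {"dx": 0,"dy": 0,"dz": 0,"wx": 0,"wy": 0,"wz": 0},
  ],
)

```text
clock: 11.95
tool_pos: [0.4037, 0.2844, 0.2773]
eef_rot: [-0.702, 0.079, -0.08, 0.703]
contact_force: [0.4, 0.0, -0.5]
opening: 0.599
```

```bash
python3 -c "
from h import *
st();goto(404,284,58,77)
c=r.get_calibration('wrist');cv2.imwrite('pics/w6.png',r.snapshot('wrist')[:,:,::-1])
print(proj(c,(.404,.284,.072)),proj(c,(.404,.284,.007)))"
```

```text
t 11.95 grasp [403.9 284.6 130.3] jaw 77.1 down [ 0.001  0.001 -1.   ] open 0.599 F [ 0.4  0.  -0.5] q [-0.6   0.74 -0.17  2.07  0.33  0.36  0.3 ]
d [ 0.0003  0.0723 -0.0004] w [-0.002  0.003  0.001] dist 0.072
[312.68393607 267.33967856] [312.94718181 236.90082709]
```

View pics/w6.png

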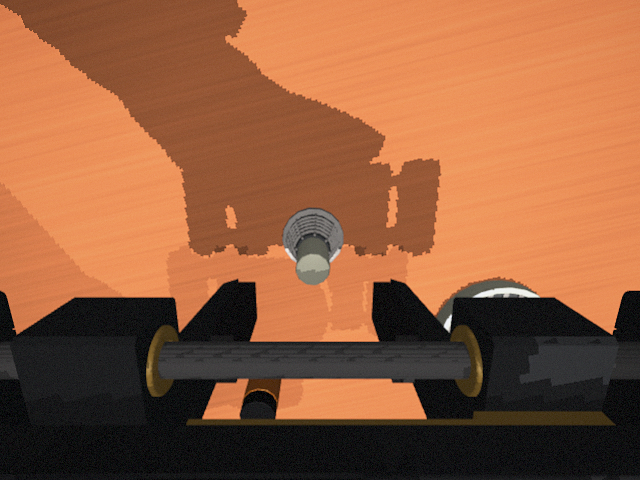

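The small filter's stem top is at (312,268), as predicted. Descending.

Emit:
arm_command(
  deltas=[
    {"dx": 0,"dy": 0.03,"dz": 0,"wx": 0,"wy": 0,"wz": 0},
    {"dx": 0,"dy": 0.055,"dz": 0,"wx": 0,"wy": 0,"wz": 0},
    {"dx": 0,"dy": 0.072,"dz": 0,"wx": 0,"wy": 0,"wz": 0},
    {"dx": 0,"dy": 0.072,"dz": 0,"wx": 0,"wy": 0,"wz": 0},
    {"dx": 0,"dy": 0.072,"dz": 0,"wx": 0,"wy": 0,"wz": 0},
  ],
)

```text
clock: 12.5
tool_pos: [0.4034, 0.2842, 0.2052]
eef_rot: [-0.703, 0.079, -0.079, 0.703]
contact_force: [-0.3, -0.3, -0.8]
opening: 0.601
```

Emit:
arm_command(
  deltas=[
    {"dx": 0,"dy": 0,"dz": 0,"wx": 0,"wy": 0,"wz": 0},
    {"dx": 0,"dy": 0,"dz": 0,"wx": 0,"wy": 0,"wz": 0},
    {"dx": 0,"dy": 0,"dz": 0,"wx": 0,"wy": 0,"wz": 0},
    {"dx": 0,"dy": 0,"dz": 0,"wx": 0,"wy": 0,"wz": 0},
    {"dx": 0,"dy": 0,"dz": 0,"wx": 0,"wy": 0,"wz": 0},
  ],
  claw=-1,
  grip_force=30,
)

```text
clock: 13.0
tool_pos: [0.4034, 0.284, 0.2052]
eef_rot: [-0.703, 0.079, -0.079, 0.703]
contact_force: [-0.3, -0.1, 3.7]
opening: 0.214
```

Emit:
arm_command(
  deltas=[
    {"dx": 0,"dy": 0,"dz": 0,"wx": 0,"wy": 0,"wz": 0},
    {"dx": 0,"dy": 0,"dz": 0,"wx": 0,"wy": 0,"wz": 0},
    {"dx": 0,"dy": 0,"dz": 0,"wx": 0,"wy": 0,"wz": 0},
    {"dx": 0,"dy": 0,"dz": 0,"wx": 0,"wy": 0,"wz": 0},
    {"dx": 0,"dy": 0,"dz": 0,"wx": 0,"wy": 0,"wz": 0},
  ],
)

```text
clock: 13.5
tool_pos: [0.4034, 0.284, 0.2052]
eef_rot: [-0.703, 0.079, -0.079, 0.703]
contact_force: [-0.7, -1.4, 5.6]
opening: 0.213
```

```bash
python3 -c "
from h import *
st()"
```

```text
t 13.5 grasp [403.5 284.   58.2] jaw 77.1 down [ 0.  0. -1.] open 0.213 F [-0.7 -1.4  5.6] q [-0.65  0.88 -0.09  2.09  0.37  0.18  0.27]
```

Emit:
arm_command(
  deltas=[
    {"dx": 0,"dy": -0.01,"dz": 0,"wx": 0,"wy": 0,"wz": 0},
    {"dx": 0,"dy": -0.03,"dz": 0,"wx": 0,"wy": 0,"wz": 0},
    {"dx": 0,"dy": -0.06,"dz": 0,"wx": 0,"wy": 0,"wz": 0},
    {"dx": 0,"dy": -0.09,"dz": 0,"wx": 0,"wy": 0,"wz": 0},
    {"dx": 0,"dy": -0.12,"dz": 0,"wx": 0,"wy": 0,"wz": 0},
  ],
)

```text
clock: 14.0
tool_pos: [0.403, 0.2839, 0.3263]
eef_rot: [0.703, -0.079, 0.079, -0.703]
contact_force: [0.7, -0.5, -1.1]
opening: 0.218
```

```bash
python3 -c "
from h import *
st();goto(671.3,126,185,77)"
```

```text
t 14.0 grasp [402.9 283.8 179.3] jaw 77.1 down [-0.001 -0.    -1.   ] open 0.218 F [ 0.7 -0.5 -1.1] q [-0.56  0.65 -0.23  2.03  0.3   0.49  0.33]
d [ 0.2967 -0.0058 -0.0942] w [ 0.001  0.003 -0.001] dist 0.311
```

Emit:
arm_command(
  deltas=[
    {"dx": 0.045,"dy": -0.006,"dz": -0.014,"wx": 0,"wy": 0,"wz": 0},
    {"dx": 0.09,"dy": -0.006,"dz": -0.028,"wx": 0,"wy": 0,"wz": 0},
    {"dx": 0.135,"dy": -0.006,"dz": -0.043,"wx": 0,"wy": 0,"wz": 0},
    {"dx": 0.18,"dy": -0.006,"dz": -0.057,"wx": 0,"wy": 0,"wz": 0},
    {"dx": 0.225,"dy": -0.006,"dz": -0.071,"wx": 0,"wy": 0,"wz": 0},
  ],
)

```text
clock: 14.5
tool_pos: [0.608, 0.1632, 0.3313]
eef_rot: [-0.703, 0.08, -0.079, 0.703]
contact_force: [-0.1, 0.3, -1.8]
opening: 0.216
```

Emit:
arm_command(
  deltas=[
    {"dx": 0.035,"dy": 0,"dz": -0.011,"wx": 0,"wy": 0,"wz": 0},
    {"dx": 0.06,"dy": 0,"dz": -0.019,"wx": 0,"wy": 0,"wz": 0},
    {"dx": 0.072,"dy": 0,"dz": -0.023,"wx": 0,"wy": 0,"wz": 0},
    {"dx": 0.072,"dy": 0,"dz": -0.023,"wx": 0,"wy": 0,"wz": 0},
    {"dx": 0.072,"dy": 0,"dz": -0.023,"wx": 0,"wy": 0,"wz": 0},
  ],
)

```text
clock: 15.0
tool_pos: [0.6711, 0.1267, 0.3307]
eef_rot: [-0.703, 0.08, -0.079, 0.703]
contact_force: [-1.1, 0.1, -1.2]
opening: 0.217
```

```bash
python3 -c "
from h import *
st();goto(671.3,126,100,77)
c=r.get_calibration('wrist');cv2.imwrite('pics/w7.png',r.snapshot('wrist')[:,:,::-1])
print(proj(c,(.6713,.126,.016)))
print(np.array([proj(c,(.6713+.037*np.cos(a),.126+.037*np.sin(a),.016)) for a in np.arange(0,6.28,.05)]).round()[::10].tolist())"
```

```text
t 15.0 grasp [670.8 126.8 183.7] jaw 77.1 down [-0.002  0.001 -1.   ] open 0.217 F [-1.1  0.1 -1.2] q [-0.09  0.86 -0.32  1.43  0.31  0.9   0.84]
d [ 0.0005  0.0837 -0.0006] w [-0.     0.003 -0.002] dist 0.084
[313.16126541 224.27956416]
[[322.0, 264.0], [341.0, 255.0], [353.0, 238.0], [356.0, 218.0], [348.0, 198.0], [331.0, 185.0], [310.0, 181.0], [289.0, 188.0], [275.0, 204.0], [270.0, 225.0], [276.0, 244.0], [291.0, 259.0], [311.0, 265.0]]
```

View pics/w7.png

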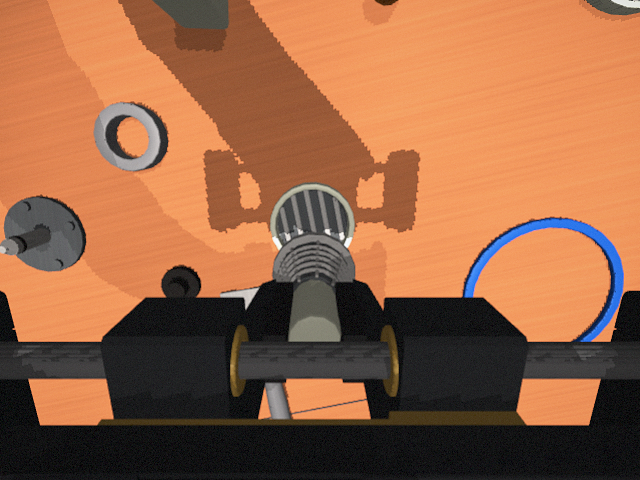

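The collar rim spans x 270–356 with its top at 183, within 2 px of prediction. Lowering.

Emit:
arm_command(
  deltas=[
    {"dx": 0,"dy": 0.03,"dz": -0.001,"wx": 0,"wy": 0,"wz": 0},
    {"dx": 0,"dy": 0.06,"dz": -0.001,"wx": 0,"wy": 0,"wz": 0},
    {"dx": 0,"dy": 0.085,"dz": -0.001,"wx": 0,"wy": 0,"wz": 0},
    {"dx": 0,"dy": 0.1,"dz": -0.001,"wx": 0,"wy": 0,"wz": 0},
    {"dx": 0,"dy": 0.1,"dz": -0.001,"wx": 0,"wy": 0,"wz": 0},
  ],
)

```text
clock: 15.55
tool_pos: [0.6701, 0.126, 0.2289]
eef_rot: [0.703, -0.08, 0.077, -0.702]
contact_force: [0.1, -0.4, -0.8]
opening: 0.216
```

```bash
python3 -c "
from h import *
st();goto(671.0,126,62,77)
c=r.get_calibration('wrist');cv2.imwrite('pics/w8.png',r.snapshot('wrist')[:,:,::-1])
g=np.array([.671,.126,.0])
p,R,s=pose();g=p+.147*R[:,1]
print(proj(c,g+[0,0,.014]),'bottom',proj(c,g-[0,0,.051]))"
```

```text
t 15.55 grasp [669.5 125.9  82. ] jaw 77.2 down [-0.005 -0.001 -1.   ] open 0.216 F [ 0.1 -0.4 -0.8] q [-0.11  0.99 -0.28  1.49  0.36  0.72  0.8 ]
d [0.0009 0.0199 0.0002] w [ 0.002  0.005 -0.006] dist 0.02
[314.74369366 341.18368397] bottom [314.77919345 275.33140316]
```

View pics/w8.png

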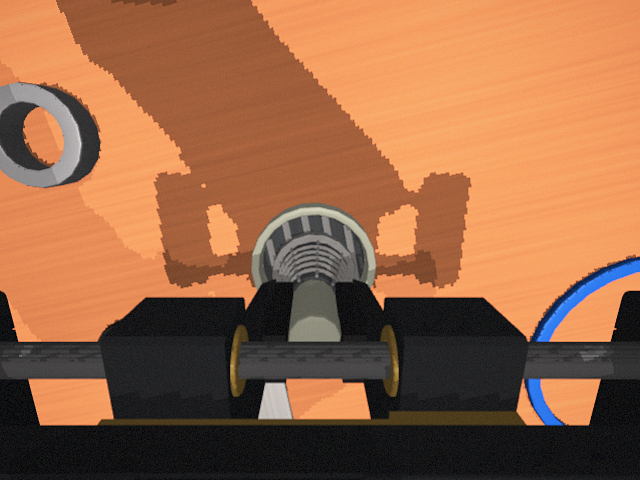

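Emit:
arm_command(
  deltas=[
    {"dx": 0,"dy": 0.005,"dz": 0,"wx": 0,"wy": 0,"wz": 0},
    {"dx": 0,"dy": 0.01,"dz": 0,"wx": 0,"wy": 0,"wz": 0},
    {"dx": 0,"dy": 0.014,"dz": 0,"wx": 0,"wy": 0,"wz": 0},
    {"dx": 0,"dy": 0.017,"dz": 0,"wx": 0,"wy": 0,"wz": 0},
    {"dx": 0,"dy": 0.017,"dz": 0,"wx": 0,"wy": 0,"wz": 0},
  ],
)

```text
clock: 16.1
tool_pos: [0.6715, 0.1252, 0.2135]
eef_rot: [0.703, -0.08, 0.079, -0.703]
contact_force: [-0.5, -0.1, -2.3]
opening: 0.215
```

Emit:
arm_command(
  deltas=[
    {"dx": 0,"dy": 0.001,"dz": 0,"wx": 0,"wy": 0,"wz": 0},
    {"dx": 0,"dy": 0.001,"dz": 0,"wx": 0,"wy": 0,"wz": 0},
    {"dx": 0,"dy": 0.002,"dz": 0,"wx": 0,"wy": 0,"wz": 0},
    {"dx": 0,"dy": 0.002,"dz": 0,"wx": 0,"wy": 0,"wz": 0},
    {"dx": 0,"dy": 0.002,"dz": 0,"wx": 0,"wy": 0,"wz": 0},
  ],
)

```text
clock: 16.6
tool_pos: [0.6717, 0.1253, 0.212]
eef_rot: [-0.703, 0.079, -0.079, 0.703]
contact_force: [0.3, 0.1, -1.5]
opening: 0.215
```

```bash
python3 -c "
from h import *
st()"
```

```text
t 16.6 grasp [671.7 125.3  65. ] jaw 77.1 down [ 0.  0. -1.] open 0.215 F [ 0.3  0.1 -1.5] q [-0.11  1.02 -0.27  1.49  0.37  0.69  0.79]
```

Emit:
arm_command(
  deltas=[
    {"dx": 0,"dy": 0.001,"dz": 0,"wx": 0,"wy": 0,"wz": 0},
    {"dx": 0,"dy": 0.001,"dz": 0,"wx": 0,"wy": 0,"wz": 0},
    {"dx": 0,"dy": 0.002,"dz": 0,"wx": 0,"wy": 0,"wz": 0},
    {"dx": 0,"dy": 0.002,"dz": 0,"wx": 0,"wy": 0,"wz": 0},
    {"dx": 0,"dy": 0.002,"dz": 0,"wx": 0,"wy": 0,"wz": 0},
  ],
)

```text
clock: 17.1
tool_pos: [0.6716, 0.1253, 0.2099]
eef_rot: [-0.703, 0.079, -0.079, 0.703]
contact_force: [0.8, 0.4, -1.6]
opening: 0.221
```

Emit:
arm_command(
  deltas=[
    {"dx": 0,"dy": 0.001,"dz": 0,"wx": 0,"wy": 0,"wz": 0},
    {"dx": 0,"dy": 0.001,"dz": 0,"wx": 0,"wy": 0,"wz": 0},
    {"dx": 0,"dy": 0.001,"dz": 0,"wx": 0,"wy": 0,"wz": 0},
    {"dx": 0,"dy": 0.001,"dz": 0,"wx": 0,"wy": 0,"wz": 0},
    {"dx": 0,"dy": 0.001,"dz": 0,"wx": 0,"wy": 0,"wz": 0},
  ],
)

```text
clock: 17.6
tool_pos: [0.6718, 0.1252, 0.2093]
eef_rot: [-0.703, 0.079, -0.079, 0.703]
contact_force: [-0.3, -0.7, 4.1]
opening: 0.216
```

Contact at grasp z 62.3 (62 expected), so it's seated. Releasing.

Emit:
arm_command(
  deltas=[
    {"dx": 0,"dy": 0,"dz": 0,"wx": 0,"wy": 0,"wz": 0},
    {"dx": 0,"dy": 0,"dz": 0,"wx": 0,"wy": 0,"wz": 0},
    {"dx": 0,"dy": 0,"dz": 0,"wx": 0,"wy": 0,"wz": 0},
    {"dx": 0,"dy": 0,"dz": 0,"wx": 0,"wy": 0,"wz": 0},
    {"dx": 0,"dy": 0,"dz": 0,"wx": 0,"wy": 0,"wz": 0},
  ],
  claw=0.4,
)

```text
clock: 18.1
tool_pos: [0.6717, 0.1253, 0.2087]
eef_rot: [-0.703, 0.079, -0.079, 0.703]
contact_force: [-0.4, 0.2, 0.7]
opening: 0.643
```

Emit:
arm_command(
  deltas=[
    {"dx": 0,"dy": -0.02,"dz": 0,"wx": 0,"wy": 0,"wz": 0},
    {"dx": 0,"dy": -0.05,"dz": 0,"wx": 0,"wy": 0,"wz": 0},
    {"dx": 0,"dy": -0.09,"dz": 0,"wx": 0,"wy": 0,"wz": 0},
    {"dx": 0,"dy": -0.12,"dz": 0,"wx": 0,"wy": 0,"wz": 0},
    {"dx": 0,"dy": -0.12,"dz": 0,"wx": 0,"wy": 0,"wz": 0},
  ],
)

```text
clock: 18.6
tool_pos: [0.6733, 0.1259, 0.3341]
eef_rot: [-0.701, 0.076, -0.083, 0.704]
contact_force: [0.5, -0.0, 0.7]
opening: 0.698
```

```bash
python3 -c "
from h import *
st();goto(440.2,-116.3,160,77)
c=r.get_calibration('wrist');cv2.imwrite('pics/w9.png',r.snapshot('wrist')[:,:,::-1])
print(proj(c,(.6713,.126,.076)))"
```

```text
t 18.6 grasp [674.6 126.4 187.1] jaw 77.1 down [ 0.009  0.003 -1.   ] open 0.698 F [ 0.5 -0.   0.7] q [-0.09  0.86 -0.32  1.43  0.31  0.89  0.84]
d [-0.1733  0.0243 -0.2883] w [-0.006  0.002  0.01 ] dist 0.337
[311.59279967 235.67701835]
```

View pics/w9.png

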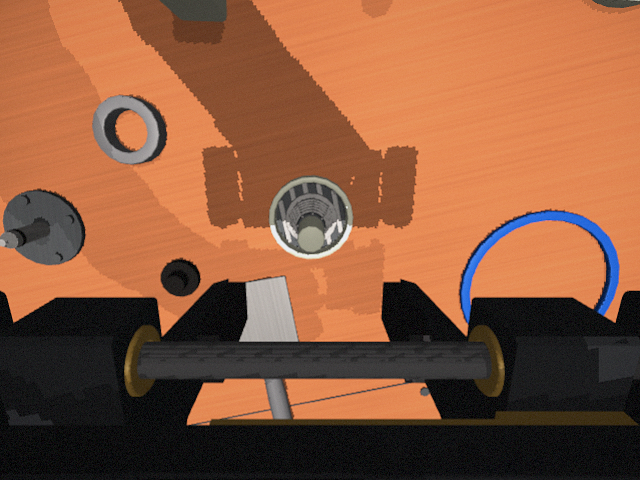

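The small filter stands in its collar, stem top at (310,236) against (312,236) predicted. Next is the adapter.

Emit:
arm_command(
  deltas=[
    {"dx": -0.025,"dy": 0,"dz": -0.042,"wx": 0,"wy": 0,"wz": 0},
    {"dx": -0.05,"dy": 0,"dz": -0.084,"wx": 0,"wy": 0,"wz": 0},
    {"dx": -0.075,"dy": 0,"dz": -0.126,"wx": 0,"wy": 0,"wz": 0},
    {"dx": -0.1,"dy": 0,"dz": -0.168,"wx": 0,"wy": 0,"wz": 0},
    {"dx": -0.125,"dy": 0,"dz": -0.21,"wx": 0,"wy": 0,"wz": 0},
  ],
  claw=0.7,
)

```text
clock: 19.15
tool_pos: [0.5009, -0.0529, 0.3278]
eef_rot: [0.703, -0.08, 0.078, -0.703]
contact_force: [0.7, -1.2, 0.3]
opening: 0.852
```

```bash
python3 -c "
from h import *
st();goto(440.2,-116.3,160,77)"
```

```text
t 19.15 grasp [500.5 -52.9 180.8] jaw 77.1 down [-0.002  0.    -1.   ] open 0.852 F [ 0.7 -1.2  0.3] q [ 0.21  0.67 -0.32  2.    0.39  0.54  0.96]
d [-0.045   0.021  -0.0753] w [ 0.001  0.003 -0.003] dist 0.09
```

Emit:
arm_command(
  deltas=[
    {"dx": -0.02,"dy": 0.01,"dz": -0.035,"wx": 0,"wy": 0,"wz": 0},
    {"dx": -0.037,"dy": 0.02,"dz": -0.06,"wx": 0,"wy": 0,"wz": 0},
    {"dx": -0.046,"dy": 0.02,"dz": -0.076,"wx": 0,"wy": 0,"wz": 0},
    {"dx": -0.046,"dy": 0.02,"dz": -0.076,"wx": 0,"wy": 0,"wz": 0},
    {"dx": -0.046,"dy": 0.02,"dz": -0.076,"wx": 0,"wy": 0,"wz": 0},
  ],
)

```text
clock: 19.65
tool_pos: [0.4417, -0.115, 0.3085]
eef_rot: [-0.702, 0.079, -0.079, 0.703]
contact_force: [0.7, 0.3, 0.6]
opening: 0.851
```

```bash
python3 -c "
from h import *
st();goto(440.2,-116.3,100,77)
c=r.get_calibration('wrist');cv2.imwrite('pics/w10.png',r.snapshot('wrist')[:,:,::-1])
print(proj(c,(.4402,-.1163,.08)),proj(c,(.4402,-.1163,.058)))"
```

```text
t 19.65 grasp [ 441.7 -114.8  161.5] jaw 77.1 down [ 0.     0.001 -1.   ] open 0.851 F [0.7 0.3 0.6] q [ 0.33  0.66 -0.28  2.15  0.46  0.39  1.02]
d [-0.0011  0.0615 -0.0017] w [-0.001  0.003 -0.   ] dist 0.062
[310.83706253 252.48865155] [311.10256914 242.68781844]
```

View pics/w10.png

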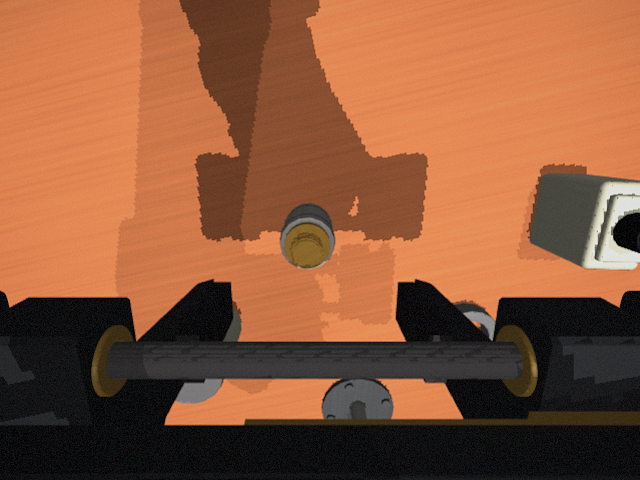

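The nipple shows at (308,250), about 1.5 mm along −jaw from prediction, so I'm shifting to (440,−117.5). I'll grip at z 50, still on the sleeve and clear of the q6 limit.

Emit:
arm_command(
  deltas=[
    {"dx": -0.001,"dy": 0.03,"dz": -0.003,"wx": 0,"wy": 0,"wz": 0},
    {"dx": -0.001,"dy": 0.06,"dz": -0.003,"wx": 0,"wy": 0,"wz": 0},
    {"dx": -0.001,"dy": 0.085,"dz": -0.003,"wx": 0,"wy": 0,"wz": 0},
    {"dx": -0.001,"dy": 0.1,"dz": -0.003,"wx": 0,"wy": 0,"wz": 0},
    {"dx": -0.001,"dy": 0.11,"dz": -0.003,"wx": 0,"wy": 0,"wz": 0},
  ],
)

```text
clock: 20.2
tool_pos: [0.4407, -0.1166, 0.1975]
eef_rot: [-0.702, 0.078, -0.078, 0.703]
contact_force: [0.3, -0.4, -0.3]
opening: 0.848
```

```bash
python3 -c "
from h import *
st();goto(440,-117.5,50,77)"
```

```text
t 20.2 grasp [ 440.7 -116.4   50.5] jaw 77.3 down [ 0.     0.001 -1.   ] open 0.848 F [ 0.3 -0.4 -0.3] q [ 0.19  0.89 -0.04  2.21  0.59  0.06  0.91]
d [-0.0004  0.0005 -0.001 ] w [-0.001  0.006 -0.   ] dist 0.001
```

Emit:
arm_command(
  deltas=[
    {"dx": 0,"dy": -0.002,"dz": -0.001,"wx": 0,"wy": 0,"wz": 0},
    {"dx": 0,"dy": -0.002,"dz": -0.001,"wx": 0,"wy": 0,"wz": 0},
    {"dx": 0,"dy": -0.002,"dz": -0.001,"wx": 0,"wy": 0,"wz": 0},
    {"dx": 0,"dy": -0.002,"dz": -0.001,"wx": 0,"wy": 0,"wz": 0},
    {"dx": 0,"dy": -0.002,"dz": -0.001,"wx": 0,"wy": 0,"wz": 0},
  ],
  claw=-1,
  grip_force=30,
)

```text
clock: 20.7
tool_pos: [0.4395, -0.1192, 0.2015]
eef_rot: [-0.703, 0.079, -0.08, 0.703]
contact_force: [0.0, 1.1, 3.9]
opening: 0.427
```

Emit:
arm_command(
  deltas=[
    {"dx": 0,"dy": 0,"dz": 0,"wx": 0,"wy": 0,"wz": 0},
    {"dx": 0,"dy": 0,"dz": 0,"wx": 0,"wy": 0,"wz": 0},
    {"dx": 0,"dy": 0,"dz": 0,"wx": 0,"wy": 0,"wz": 0},
    {"dx": 0,"dy": 0,"dz": 0,"wx": 0,"wy": 0,"wz": 0},
    {"dx": 0,"dy": 0,"dz": 0,"wx": 0,"wy": 0,"wz": 0},
  ],
)

```text
clock: 21.2
tool_pos: [0.4396, -0.1192, 0.2014]
eef_rot: [0.703, -0.079, 0.08, -0.703]
contact_force: [-0.3, 0.5, 5.7]
opening: 0.426
```

```bash
python3 -c "
from h import *
st()"
```

```text
t 21.2 grasp [ 439.7 -119.2   54.4] jaw 77.1 down [ 0.001 -0.    -1.   ] open 0.426 F [-0.3  0.5  5.7] q [ 0.19  0.88 -0.05  2.21  0.59  0.07  0.92]
```

Emit:
arm_command(
  deltas=[
    {"dx": 0,"dy": -0.01,"dz": 0,"wx": 0,"wy": 0,"wz": 0},
    {"dx": 0,"dy": -0.03,"dz": 0,"wx": 0,"wy": 0,"wz": 0},
    {"dx": 0,"dy": -0.06,"dz": 0,"wx": 0,"wy": 0,"wz": 0},
    {"dx": 0,"dy": -0.09,"dz": 0,"wx": 0,"wy": 0,"wz": 0},
    {"dx": 0,"dy": -0.11,"dz": 0,"wx": 0,"wy": 0,"wz": 0},
  ],
)

```text
clock: 21.7
tool_pos: [0.439, -0.1193, 0.313]
eef_rot: [0.703, -0.079, 0.08, -0.703]
contact_force: [0.9, -0.5, -2.4]
opening: 0.425
```

```bash
python3 -c "
from h import *
st();goto(628.7,-112,160,77)"
```

```text
t 21.7 grasp [ 439.1 -119.3  166. ] jaw 77.1 down [ 0.001 -0.    -1.   ] open 0.425 F [ 0.9 -0.5 -2.4] q [ 0.36  0.65 -0.31  2.15  0.49  0.41  1.  ]
d [0.1833 0.0062 0.0494] w [0.    0.003 0.001] dist 0.19
```

Emit:
arm_command(
  deltas=[
    {"dx": 0.045,"dy": 0,"dz": 0.012,"wx": 0,"wy": 0,"wz": 0},
    {"dx": 0.09,"dy": 0,"dz": 0.024,"wx": 0,"wy": 0,"wz": 0},
    {"dx": 0.135,"dy": 0,"dz": 0.037,"wx": 0,"wy": 0,"wz": 0},
    {"dx": 0.17,"dy": 0,"dz": 0.046,"wx": 0,"wy": 0,"wz": 0},
    {"dx": 0.183,"dy": 0,"dz": 0.049,"wx": 0,"wy": 0,"wz": 0},
  ],
)

```text
clock: 22.2
tool_pos: [0.6314, -0.1116, 0.3114]
eef_rot: [-0.702, 0.078, -0.08, 0.703]
contact_force: [0.3, 0.5, -2.7]
opening: 0.426
```

Emit:
arm_command(
  deltas=[
    {"dx": 0,"dy": 0,"dz": 0,"wx": 0,"wy": 0,"wz": 0},
    {"dx": 0,"dy": 0,"dz": 0,"wx": 0,"wy": 0,"wz": 0},
    {"dx": 0,"dy": 0,"dz": 0,"wx": 0,"wy": 0,"wz": 0},
    {"dx": 0,"dy": 0,"dz": 0,"wx": 0,"wy": 0,"wz": 0},
    {"dx": 0,"dy": 0,"dz": 0,"wx": 0,"wy": 0,"wz": 0},
  ],
)

```text
clock: 22.7
tool_pos: [0.628, -0.1123, 0.3111]
eef_rot: [0.703, -0.08, 0.079, -0.703]
contact_force: [0.1, 0.2, -2.6]
opening: 0.43
```

```bash
python3 -c "
from h import *
st();goto(628.7,-112,115,77)
c=r.get_calibration('wrist');cv2.imwrite('pics/w11.png',r.snapshot('wrist')[:,:,::-1])
A=np.array([proj(c,(.6287+.035*np.cos(a),-.112+.035*np.sin(a),.006)) for a in np.arange(0,6.28,.02)]);print(A.min(0),A.max(0),proj(c,(.6287,-.112,.049)))
im=r.snapshot('scene')[:,:,::-1][180:330,180:370];cv2.imwrite('pics/s11.png',cv2.resize(im,None,fx=4,fy=4,interpolation=2))"
```

```text
t 22.7 grasp [ 627.9 -112.3  164.1] jaw 77.1 down [-0.001 -0.    -1.   ] open 0.43 F [ 0.1  0.2 -2.6] q [ 0.31  0.84 -0.38  1.6   0.41  0.78  1.1 ]
d [0.0006 0.0491 0.0004] w [ 0.     0.003 -0.001] dist 0.049
[272.74763815 184.64047347] [356.36064853 266.03635656] [314.58067499 240.64620301]
```

View pics/w11.png

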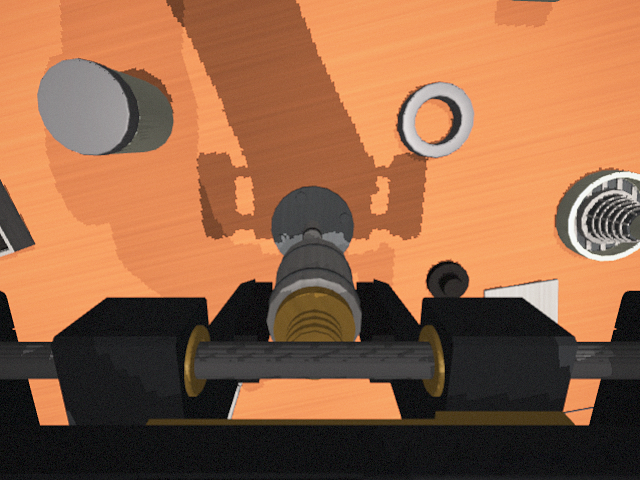

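View pics/s11.png

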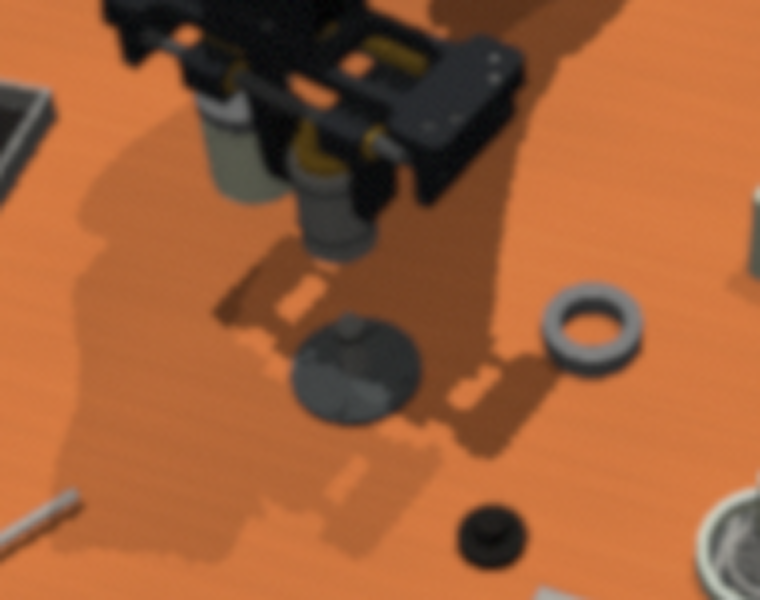

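The spigot base spans x 272–354 (272.7–356 predicted) and the adapter hangs straight. Lowering over the post.

Emit:
arm_command(
  deltas=[
    {"dx": 0.001,"dy": 0.02,"dz": 0,"wx": 0,"wy": 0,"wz": 0},
    {"dx": 0.001,"dy": 0.035,"dz": 0,"wx": 0,"wy": 0,"wz": 0},
    {"dx": 0.001,"dy": 0.045,"dz": 0,"wx": 0,"wy": 0,"wz": 0},
    {"dx": 0.001,"dy": 0.049,"dz": 0,"wx": 0,"wy": 0,"wz": 0},
    {"dx": 0.001,"dy": 0.049,"dz": 0,"wx": 0,"wy": 0,"wz": 0},
  ],
)

```text
clock: 23.3
tool_pos: [0.6295, -0.1122, 0.2612]
eef_rot: [-0.703, 0.08, -0.079, 0.703]
contact_force: [0.9, 0.6, -2.6]
opening: 0.426
```

Emit:
arm_command(
  deltas=[
    {"dx": 0,"dy": 0.005,"dz": 0,"wx": 0,"wy": 0,"wz": 0},
    {"dx": 0,"dy": 0.01,"dz": 0,"wx": 0,"wy": 0,"wz": 0},
    {"dx": 0,"dy": 0.015,"dz": 0,"wx": 0,"wy": 0,"wz": 0},
    {"dx": 0,"dy": 0.02,"dz": 0,"wx": 0,"wy": 0,"wz": 0},
    {"dx": 0,"dy": 0.02,"dz": 0,"wx": 0,"wy": 0,"wz": 0},
  ],
)

```text
clock: 23.8
tool_pos: [0.6293, -0.1123, 0.2411]
eef_rot: [-0.703, 0.08, -0.079, 0.703]
contact_force: [-0.4, -0.9, -2.1]
opening: 0.425
```

```bash
python3 -c "
from h import *
st();goto(628.7,-112,62,77)
c=r.get_calibration('wrist');cv2.imwrite('pics/w12.png',r.snapshot('wrist')[:,:,::-1])"
```

```text
t 23.8 grasp [ 629.1 -112.3   94.1] jaw 77.1 down [-0.001  0.    -1.   ] open 0.425 F [-0.4 -0.9 -2.1] q [ 0.29  0.94 -0.34  1.63  0.45  0.66  1.06]
d [-0.0006  0.0321  0.0002] w [ 0.     0.003 -0.002] dist 0.032
```

View pics/w12.png

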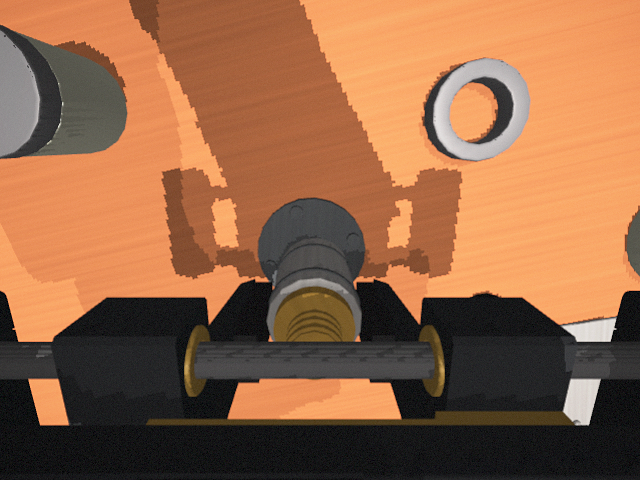

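The rim is already below the post tip with no contact force. Continuing down.

Emit:
arm_command(
  deltas=[
    {"dx": 0,"dy": 0.007,"dz": 0,"wx": 0,"wy": 0,"wz": 0},
    {"dx": 0,"dy": 0.014,"dz": 0,"wx": 0,"wy": 0,"wz": 0},
    {"dx": 0,"dy": 0.021,"dz": 0,"wx": 0,"wy": 0,"wz": 0},
    {"dx": 0,"dy": 0.028,"dz": 0,"wx": 0,"wy": 0,"wz": 0},
    {"dx": 0,"dy": 0.029,"dz": 0,"wx": 0,"wy": 0,"wz": 0},
  ],
)

```text
clock: 24.35
tool_pos: [0.6292, -0.1122, 0.2116]
eef_rot: [0.703, -0.08, 0.078, -0.703]
contact_force: [0.1, 0.9, -3.3]
opening: 0.425
```

Emit:
arm_command(
  deltas=[
    {"dx": 0,"dy": 0.001,"dz": 0,"wx": 0,"wy": 0,"wz": 0},
    {"dx": 0,"dy": 0.002,"dz": 0,"wx": 0,"wy": 0,"wz": 0},
    {"dx": 0,"dy": 0.003,"dz": 0,"wx": 0,"wy": 0,"wz": 0},
    {"dx": 0,"dy": 0.003,"dz": 0,"wx": 0,"wy": 0,"wz": 0},
    {"dx": 0,"dy": 0.003,"dz": 0,"wx": 0,"wy": 0,"wz": 0},
  ],
)

```text
clock: 24.85
tool_pos: [0.6297, -0.1123, 0.2101]
eef_rot: [-0.703, 0.079, -0.079, 0.703]
contact_force: [-0.3, 0.5, -1.1]
opening: 0.425
```

Emit:
arm_command(
  deltas=[
    {"dx": 0,"dy": 0.001,"dz": 0,"wx": 0,"wy": 0,"wz": 0},
    {"dx": 0,"dy": 0.001,"dz": 0,"wx": 0,"wy": 0,"wz": 0},
    {"dx": 0,"dy": 0.001,"dz": 0,"wx": 0,"wy": 0,"wz": 0},
    {"dx": 0,"dy": 0.001,"dz": 0,"wx": 0,"wy": 0,"wz": 0},
    {"dx": 0,"dy": 0.001,"dz": 0,"wx": 0,"wy": 0,"wz": 0},
  ],
)

```text
clock: 25.35
tool_pos: [0.6297, -0.1123, 0.2089]
eef_rot: [-0.703, 0.079, -0.079, 0.703]
contact_force: [0.3, 0.0, -2.7]
opening: 0.423
```

Emit:
arm_command(
  deltas=[
    {"dx": 0,"dy": 0.001,"dz": 0,"wx": 0,"wy": 0,"wz": 0},
    {"dx": 0,"dy": 0.001,"dz": 0,"wx": 0,"wy": 0,"wz": 0},
    {"dx": 0,"dy": 0.001,"dz": 0,"wx": 0,"wy": 0,"wz": 0},
    {"dx": 0,"dy": 0.001,"dz": 0,"wx": 0,"wy": 0,"wz": 0},
    {"dx": 0,"dy": 0.001,"dz": 0,"wx": 0,"wy": 0,"wz": 0},
  ],
)

```text
clock: 25.85
tool_pos: [0.6297, -0.1123, 0.2079]
eef_rot: [-0.703, 0.079, -0.079, 0.703]
contact_force: [0.3, -0.5, -2.3]
opening: 0.429
```

Emit:
arm_command(
  deltas=[
    {"dx": 0,"dy": 0.001,"dz": 0,"wx": 0,"wy": 0,"wz": 0},
    {"dx": 0,"dy": 0.001,"dz": 0,"wx": 0,"wy": 0,"wz": 0},
    {"dx": 0,"dy": 0.001,"dz": 0,"wx": 0,"wy": 0,"wz": 0},
    {"dx": 0,"dy": 0.001,"dz": 0,"wx": 0,"wy": 0,"wz": 0},
    {"dx": 0,"dy": 0.001,"dz": 0,"wx": 0,"wy": 0,"wz": 0},
  ],
)

```text
clock: 26.35
tool_pos: [0.6297, -0.1123, 0.2075]
eef_rot: [0.703, -0.079, 0.079, -0.703]
contact_force: [-1.8, 0.6, 5.2]
opening: 0.426
```

Emit:
arm_command(
  deltas=[
    {"dx": 0,"dy": 0.001,"dz": 0,"wx": 0,"wy": 0,"wz": 0},
    {"dx": 0,"dy": 0.001,"dz": 0,"wx": 0,"wy": 0,"wz": 0},
    {"dx": 0,"dy": 0.001,"dz": 0,"wx": 0,"wy": 0,"wz": 0},
    {"dx": 0,"dy": 0.001,"dz": 0,"wx": 0,"wy": 0,"wz": 0},
    {"dx": 0,"dy": 0.001,"dz": 0,"wx": 0,"wy": 0,"wz": 0},
  ],
)

```text
clock: 26.85
tool_pos: [0.6298, -0.1123, 0.2075]
eef_rot: [0.703, -0.079, 0.08, -0.703]
contact_force: [-3.6, 1.2, 12.5]
opening: 0.429
```

Contact at grasp z 60.5 (60.4 expected): the adapter's rim is on the base. Releasing.

Emit:
arm_command(
  deltas=[
    {"dx": 0,"dy": -0.001,"dz": 0,"wx": 0,"wy": 0,"wz": 0},
    {"dx": 0,"dy": -0.001,"dz": 0,"wx": 0,"wy": 0,"wz": 0},
    {"dx": 0,"dy": -0.001,"dz": 0,"wx": 0,"wy": 0,"wz": 0},
    {"dx": 0,"dy": -0.001,"dz": 0,"wx": 0,"wy": 0,"wz": 0},
    {"dx": 0,"dy": -0.001,"dz": 0,"wx": 0,"wy": 0,"wz": 0},
  ],
  claw=0.5,
)

```text
clock: 27.35
tool_pos: [0.6296, -0.1123, 0.2066]
eef_rot: [-0.703, 0.079, -0.079, 0.703]
contact_force: [1.0, 0.6, -0.2]
opening: 0.751
```

Emit:
arm_command(
  deltas=[
    {"dx": 0,"dy": -0.02,"dz": 0,"wx": 0,"wy": 0,"wz": 0},
    {"dx": 0,"dy": -0.05,"dz": 0,"wx": 0,"wy": 0,"wz": 0},
    {"dx": 0,"dy": -0.09,"dz": 0,"wx": 0,"wy": 0,"wz": 0},
    {"dx": 0,"dy": -0.12,"dz": 0,"wx": 0,"wy": 0,"wz": 0},
    {"dx": 0,"dy": -0.12,"dz": 0,"wx": 0,"wy": 0,"wz": 0},
  ],
)

```text
clock: 27.85
tool_pos: [0.6313, -0.1122, 0.3314]
eef_rot: [-0.702, 0.076, -0.083, 0.703]
contact_force: [0.7, -0.7, 0.2]
opening: 0.751
```

```bash
python3 -c "
from h import *
st();goto(472.2,86.2,170,75.4)
c=r.get_calibration('wrist');cv2.imwrite('pics/w13.png',r.snapshot('wrist')[:,:,::-1])
print(proj(c,(.6297,-.1123,.086)),proj(c,(.472,.086,.09)))"
```

```text
t 27.85 grasp [ 632.6 -112.2  184.4] jaw 77.1 down [ 0.009 -0.    -1.   ] open 0.751 F [ 0.7 -0.7  0.2] q [ 0.32  0.82 -0.4   1.58  0.4   0.82  1.11]
d [-0.1995  0.013   0.1578] w [-0.002  0.038  0.011] dist 0.255
[312.58180743 241.17090137] [ 628.73218152 -136.47321368]
```

View pics/w13.png

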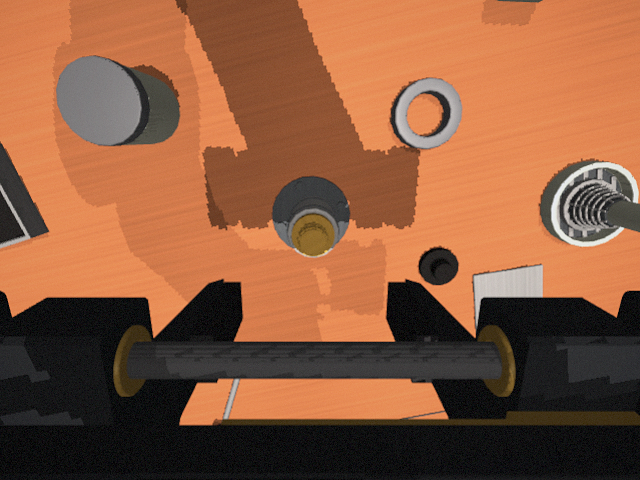

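The adapter stands on its base, nipple at (313,240). Now the bottle.

Emit:
arm_command(
  deltas=[
    {"dx": -0.037,"dy": 0,"dz": 0.029,"wx": 0,"wy": 0.01,"wz": 0},
    {"dx": -0.074,"dy": 0,"dz": 0.058,"wx": 0,"wy": 0.02,"wz": 0},
    {"dx": -0.111,"dy": 0,"dz": 0.087,"wx": 0,"wy": 0.03,"wz": 0},
    {"dx": -0.148,"dy": 0,"dz": 0.116,"wx": 0,"wy": 0.038,"wz": 0},
    {"dx": -0.18,"dy": 0,"dz": 0.14,"wx": 0,"wy": 0.038,"wz": 0},
  ],
  claw=1,
)

```text
clock: 28.4
tool_pos: [0.4832, 0.0659, 0.3259]
eef_rot: [-0.701, 0.09, -0.088, 0.701]
contact_force: [0.5, -0.3, -0.3]
opening: 1.002
```

Emit:
arm_command(
  deltas=[
    {"dx": -0.016,"dy": 0.01,"dz": 0.014,"wx": 0,"wy": 0,"wz": 0},
    {"dx": -0.02,"dy": 0.013,"dz": 0.018,"wx": 0,"wy": 0,"wz": 0},
    {"dx": -0.02,"dy": 0.013,"dz": 0.018,"wx": 0,"wy": 0,"wz": 0},
    {"dx": -0.02,"dy": 0.013,"dz": 0.018,"wx": 0,"wy": 0,"wz": 0},
    {"dx": -0.02,"dy": 0.013,"dz": 0.018,"wx": 0,"wy": 0,"wz": 0},
  ],
)

```text
clock: 28.9
tool_pos: [0.4715, 0.0853, 0.3138]
eef_rot: [0.701, -0.091, 0.091, -0.701]
contact_force: [0.2, 0.1, -1.1]
opening: 1.0
```

```bash
python3 -c "
from h import *
st();goto(472.2,86.2,120,75.4)
c=r.get_calibration('wrist');im=r.snapshot('wrist')[:,:,::-1].copy();cv2.imwrite('pics/w14.png',im)
print('cap',proj(c,(.472,.086,.09)))
a=np.radians(-14.6);u=np.array([np.cos(a),np.sin(a)]);v=np.array([-u[1],u[0]])
print([proj(c,[*(np.array([.4722,.0862])+sx*.03*u+sy*.019*v),.066]).round().tolist() for sx,sy in((1,1),(1,-1),(-1,-1),(-1,1))])
cv2.imwrite('pics/w14c.png',cv2.resize(im[150:350,200:420],None,fx=3,fy=3,interpolation=2))"
```

```text
t 28.9 grasp [471.6  85.2 166.8] jaw 75.2 down [ 0.001 -0.001 -1.   ] open 1.0 F [ 0.2  0.1 -1.1] q [-0.1   0.67 -0.29  2.08  0.42  0.45  0.61]
d [0.0004 0.0468 0.0011] w [ 0.001 -0.003  0.001] dist 0.047
cap [315.15075948 256.78314039]
[[343.0, 287.0], [288.0, 287.0], [286.0, 202.0], [344.0, 202.0]]
```

View pics/w14c.png

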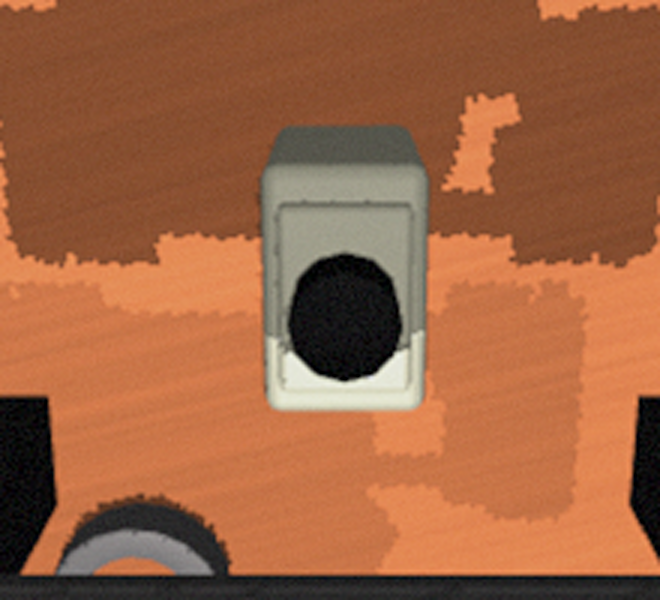

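The cap is at (315,256) and the body spans x 288–342, as predicted and aligned. Descending to z 56.

Emit:
arm_command(
  deltas=[
    {"dx": 0,"dy": 0.03,"dz": 0.001,"wx": 0,"wy": 0,"wz": 0},
    {"dx": 0,"dy": 0.06,"dz": 0.001,"wx": 0,"wy": 0,"wz": 0},
    {"dx": 0,"dy": 0.085,"dz": 0.001,"wx": 0,"wy": 0,"wz": 0},
    {"dx": 0,"dy": 0.1,"dz": 0.001,"wx": 0,"wy": 0,"wz": 0},
    {"dx": 0,"dy": 0.109,"dz": 0.001,"wx": 0,"wy": 0,"wz": 0},
  ],
)

```text
clock: 29.45
tool_pos: [0.4711, 0.087, 0.2037]
eef_rot: [0.702, -0.09, 0.09, -0.701]
contact_force: [-0.3, -0.4, 0.1]
opening: 1.001
```

```bash
python3 -c "
from h import *
st();goto(472.2,86.2,56,75.4)"
```

```text
t 29.45 grasp [471.   86.9  56.7] jaw 75.3 down [-0.001 -0.001 -1.   ] open 1.001 F [-0.3 -0.4  0.1] q [-0.22  0.88 -0.1   2.13  0.52  0.15  0.52]
d [ 0.0013  0.0007 -0.0005] w [ 0.001 -0.001 -0.001] dist 0.002
```

Emit:
arm_command(
  deltas=[
    {"dx": 0,"dy": 0,"dz": 0,"wx": 0,"wy": 0,"wz": 0},
    {"dx": 0,"dy": 0,"dz": 0,"wx": 0,"wy": 0,"wz": 0},
    {"dx": 0,"dy": 0,"dz": 0,"wx": 0,"wy": 0,"wz": 0},
    {"dx": 0,"dy": 0,"dz": 0,"wx": 0,"wy": 0,"wz": 0},
    {"dx": 0,"dy": 0,"dz": 0,"wx": 0,"wy": 0,"wz": 0},
  ],
  claw=-1,
  grip_force=35,
)

```text
clock: 29.95
tool_pos: [0.471, 0.0877, 0.2055]
eef_rot: [-0.701, 0.09, -0.09, 0.702]
contact_force: [-0.5, -1.1, 0.4]
opening: 0.574
```

Emit:
arm_command(
  deltas=[
    {"dx": 0,"dy": 0,"dz": 0,"wx": 0,"wy": 0,"wz": 0},
    {"dx": 0,"dy": 0,"dz": 0,"wx": 0,"wy": 0,"wz": 0},
    {"dx": 0,"dy": 0,"dz": 0,"wx": 0,"wy": 0,"wz": 0},
    {"dx": 0,"dy": 0,"dz": 0,"wx": 0,"wy": 0,"wz": 0},
    {"dx": 0,"dy": 0,"dz": 0,"wx": 0,"wy": 0,"wz": 0},
  ],
)

```text
clock: 30.45
tool_pos: [0.4707, 0.087, 0.2051]
eef_rot: [0.702, -0.09, 0.09, -0.701]
contact_force: [-1.2, -3.1, 6.2]
opening: 0.425
```

Emit:
arm_command(
  deltas=[
    {"dx": 0,"dy": 0,"dz": 0,"wx": 0,"wy": 0,"wz": 0},
    {"dx": 0,"dy": -0.02,"dz": 0,"wx": 0,"wy": 0,"wz": 0},
    {"dx": 0,"dy": -0.05,"dz": 0,"wx": 0,"wy": 0,"wz": 0},
    {"dx": 0,"dy": -0.09,"dz": 0,"wx": 0,"wy": 0,"wz": 0},
    {"dx": 0,"dy": -0.12,"dz": 0,"wx": 0,"wy": 0,"wz": 0},
  ],
)

```text
clock: 30.95
tool_pos: [0.4707, 0.0881, 0.3264]
eef_rot: [-0.701, 0.089, -0.09, 0.702]
contact_force: [0.9, 0.3, -3.8]
opening: 0.425
```

```bash
python3 -c "
from h import *
st();goto(551.5,-381,190,93.5)"
```

```text
t 30.95 grasp [470.8  88.3 179.4] jaw 75.5 down [ 0.     0.001 -1.   ] open 0.425 F [ 0.9  0.3 -3.8] q [-0.08  0.65 -0.32  2.07  0.42  0.48  0.61]
d [ 0.196  -0.0112 -0.4338] w [-0.002 -0.401  0.   ] dist 0.476
```

Emit:
arm_command(
  deltas=[
    {"dx": 0.018,"dy": -0.01,"dz": -0.04,"wx": 0,"wy": -0.06,"wz": 0},
    {"dx": 0.036,"dy": -0.01,"dz": -0.08,"wx": 0,"wy": -0.12,"wz": 0},
    {"dx": 0.054,"dy": -0.01,"dz": -0.12,"wx": 0,"wy": -0.18,"wz": 0},
    {"dx": 0.072,"dy": -0.01,"dz": -0.16,"wx": 0,"wy": -0.25,"wz": 0},
    {"dx": 0.09,"dy": -0.01,"dz": -0.2,"wx": 0,"wy": -0.3,"wz": 0},
  ],
)

```text
clock: 31.45
tool_pos: [0.5075, -0.13, 0.3345]
eef_rot: [-0.707, 0.006, -0.006, 0.707]
contact_force: [0.2, 0.8, -2.2]
opening: 0.434
```

```bash
python3 -c "
from h import *
st();goto(551.5,-381,190,93.5)"
```

```text
t 31.45 grasp [ 507.4 -129.8  187.5] jaw 89.1 down [-0.     0.001 -1.   ] open 0.434 F [ 0.2  0.8 -2.2] q [ 0.45  0.69 -0.47  1.93  0.51  0.64  1.21]
d [ 0.0481 -0.0028 -0.2502] w [-0.001 -0.099 -0.   ] dist 0.255
```

Emit:
arm_command(
  deltas=[
    {"dx": 0.009,"dy": 0,"dz": -0.045,"wx": 0,"wy": -0.03,"wz": 0},
    {"dx": 0.017,"dy": 0,"dz": -0.09,"wx": 0,"wy": -0.06,"wz": 0},
    {"dx": 0.026,"dy": 0,"dz": -0.135,"wx": 0,"wy": -0.09,"wz": 0},
    {"dx": 0.034,"dy": 0,"dz": -0.175,"wx": 0,"wy": -0.1,"wz": 0},
    {"dx": 0.041,"dy": 0,"dz": -0.21,"wx": 0,"wy": -0.1,"wz": 0},
  ],
)

```text
clock: 31.95
tool_pos: [0.5441, -0.3418, 0.3338]
eef_rot: [-0.707, -0.02, 0.021, 0.707]
contact_force: [0.9, 0.7, -3.0]
opening: 0.427
```

Emit:
arm_command(
  deltas=[
    {"dx": 0.006,"dy": 0,"dz": -0.03,"wx": 0,"wy": 0,"wz": 0},
    {"dx": 0.008,"dy": 0,"dz": -0.04,"wx": 0,"wy": 0,"wz": 0},
    {"dx": 0.008,"dy": 0,"dz": -0.04,"wx": 0,"wy": 0,"wz": 0},
    {"dx": 0.008,"dy": 0,"dz": -0.04,"wx": 0,"wy": 0,"wz": 0},
    {"dx": 0.008,"dy": 0,"dz": -0.04,"wx": 0,"wy": 0,"wz": 0},
  ],
)

```text
clock: 32.45
tool_pos: [0.5552, -0.3763, 0.3348]
eef_rot: [-0.706, -0.022, 0.022, 0.707]
contact_force: [1.1, 0.2, -1.8]
opening: 0.426
```

```bash
python3 -c "
from h import *
st();goto(551.5,-381,190,93.5)
c=r.get_calibration('wrist');im=r.snapshot('wrist')[:,:,::-1].copy();cv2.imwrite('pics/w15.png',im)
a=np.radians(3.5);u=np.array([np.cos(a),np.sin(a)]);v=np.array([-u[1],u[0]])
print([proj(c,[*(np.array([.5515,-.381])+sx*.041*u+sy*.03*v),.022]).round(1).tolist() for sx,sy in((1,1),(1,-1),(-1,-1),(-1,1))])
cv2.imwrite('pics/w15c.png',cv2.resize(im[150:350,210:410],None,fx=3,fy=3,interpolation=2))"
```

```text
t 32.45 grasp [ 555.2 -376.1  187.8] jaw 93.6 down [-0.001  0.002 -1.   ] open 0.426 F [ 1.1  0.2 -1.8] q [ 0.8   0.88 -0.55  1.47  0.51  0.95  1.74]
d [-0.004  -0.0022 -0.0044] w [-0.003  0.002 -0.   ] dist 0.006
[[342.5, 264.6], [274.9, 264.5], [272.1, 170.5], [344.9, 170.6]]
```

View pics/w15c.png

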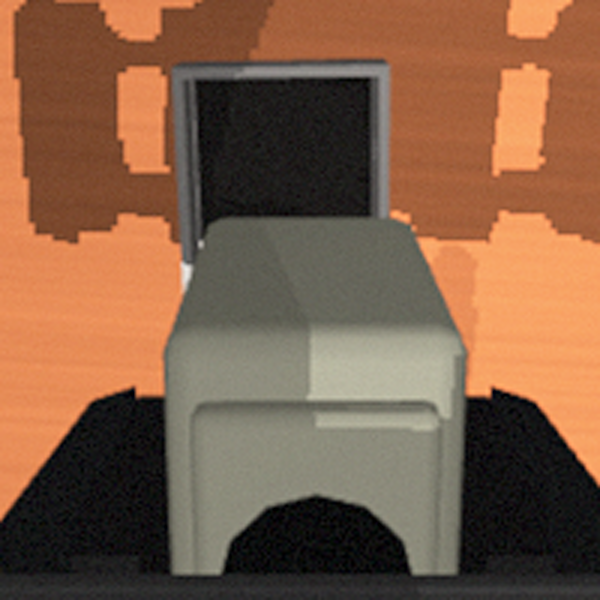

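View pics/w15.png

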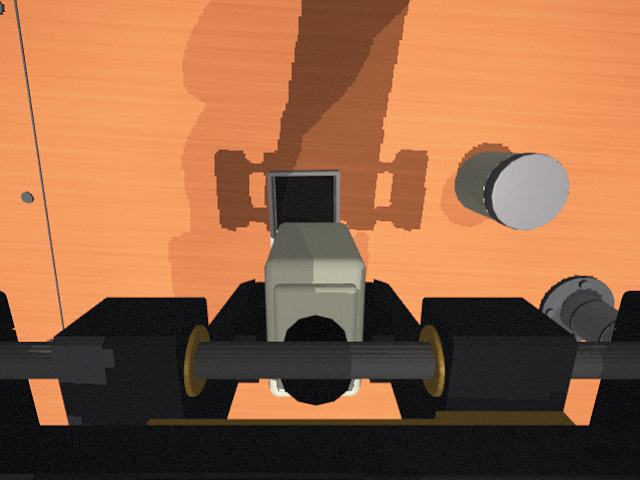

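The rack's near-base rim corners are at (268,172) and (340,171), while (272,170.5) and (345,170.5) were predicted. So its centre is about (552,−384) with yaw about 4.7°, which agrees with the scene camera's −383.5. Correcting.

Emit:
arm_command(
  deltas=[
    {"dx": 0,"dy": 0,"dz": 0,"wx": 0,"wy": -0.025,"wz": 0},
    {"dx": 0,"dy": 0,"dz": 0,"wx": 0,"wy": -0.025,"wz": 0},
    {"dx": 0,"dy": 0,"dz": 0,"wx": 0,"wy": -0.025,"wz": 0},
    {"dx": 0,"dy": 0,"dz": 0,"wx": 0,"wy": -0.025,"wz": 0},
    {"dx": 0,"dy": 0,"dz": 0,"wx": 0,"wy": -0.025,"wz": 0},
  ],
)

```text
clock: 33.0
tool_pos: [0.5549, -0.3787, 0.3349]
eef_rot: [-0.707, -0.028, 0.028, 0.707]
contact_force: [-0.9, -0.2, -2.1]
opening: 0.432
```

```bash
python3 -c "
from h import *
st();goto(551.3,-384,100,94.7)"
```

```text
t 33.0 grasp [ 554.9 -378.7  187.9] jaw 94.5 down [-0.  0. -1.] open 0.432 F [-0.9 -0.2 -2.1] q [ 0.81  0.88 -0.55  1.46  0.52  0.95  1.76]
d [-0.004   0.0879 -0.005 ] w [-0.    -0.004 -0.   ] dist 0.088
```

Emit:
arm_command(
  deltas=[
    {"dx": -0.004,"dy": 0.015,"dz": -0.005,"wx": 0,"wy": 0,"wz": 0},
    {"dx": -0.004,"dy": 0.04,"dz": -0.005,"wx": 0,"wy": 0,"wz": 0},
    {"dx": -0.004,"dy": 0.065,"dz": -0.005,"wx": 0,"wy": 0,"wz": 0},
    {"dx": -0.004,"dy": 0.085,"dz": -0.005,"wx": 0,"wy": 0,"wz": 0},
    {"dx": -0.004,"dy": 0.088,"dz": -0.005,"wx": 0,"wy": 0,"wz": 0},
  ],
)

```text
clock: 33.5
tool_pos: [0.5495, -0.384, 0.243]
eef_rot: [-0.706, -0.026, 0.03, 0.708]
contact_force: [0.4, 0.0, -2.4]
opening: 0.43
```

Emit:
arm_command(
  deltas=[
    {"dx": 0,"dy": 0,"dz": 0,"wx": 0,"wy": 0,"wz": 0},
    {"dx": 0,"dy": 0,"dz": 0,"wx": 0,"wy": 0,"wz": 0},
    {"dx": 0,"dy": 0,"dz": 0,"wx": 0,"wy": 0,"wz": 0},
    {"dx": 0,"dy": 0,"dz": 0,"wx": 0,"wy": 0,"wz": 0},
    {"dx": 0,"dy": 0,"dz": 0,"wx": 0,"wy": 0,"wz": 0},
  ],
)

```text
clock: 34.0
tool_pos: [0.5515, -0.3841, 0.2476]
eef_rot: [0.707, 0.028, -0.028, -0.706]
contact_force: [0.5, 0.6, -3.7]
opening: 0.429
```

```bash
python3 -c "
from h import *
st();goto(551.3,-384,63,94.7)
c=r.get_calibration('wrist');im=r.snapshot('wrist')[:,:,::-1].copy();cv2.imwrite('pics/w16.png',im)
a=np.radians(4.7);u=np.array([np.cos(a),np.sin(a)]);v=np.array([-u[1],u[0]])
print([proj(c,[*(np.array([.552,-.384])+sx*.041*u+sy*.03*v),.022]).round(1).tolist() for sx,sy in((1,1),(1,-1),(-1,-1),(-1,1))])
cv2.imwrite('pics/w16c.png',cv2.resize(im[150:350,210:410],None,fx=3,fy=3,interpolation=2))"
```

```text
t 34.0 grasp [ 551.6 -384.2  100.6] jaw 94.5 down [ 0.001 -0.001 -1.   ] open 0.429 F [ 0.5  0.6 -3.7] q [ 0.79  0.98 -0.5   1.51  0.59  0.8   1.71]
d [-0.0002  0.0376  0.0002] w [ 0.001 -0.004  0.001] dist 0.038
[[361.2, 316.1], [269.0, 316.2], [263.8, 190.0], [366.0, 189.8]]
```

View pics/w16c.png

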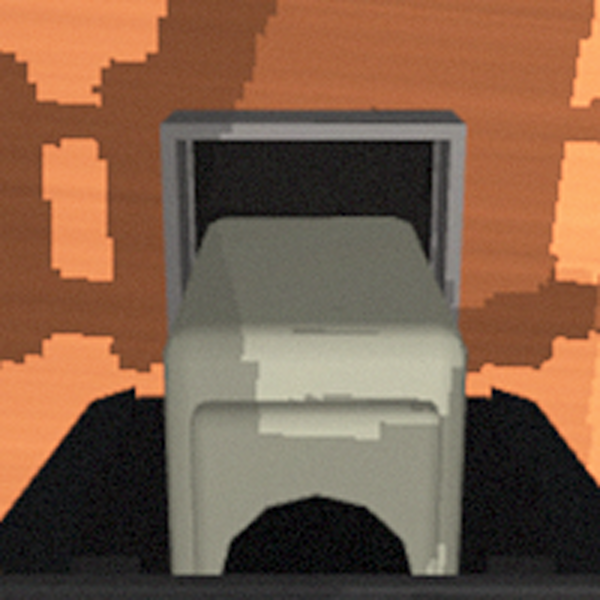

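The rack rim corners (264,191) and (365,191) match prediction, and the bottle is centred and parallel. Lowering.

Emit:
arm_command(
  deltas=[
    {"dx": 0,"dy": 0.008,"dz": 0,"wx": 0,"wy": 0,"wz": 0},
    {"dx": 0,"dy": 0.017,"dz": 0,"wx": 0,"wy": 0,"wz": 0},
    {"dx": 0,"dy": 0.026,"dz": 0,"wx": 0,"wy": 0,"wz": 0},
    {"dx": 0,"dy": 0.032,"dz": 0,"wx": 0,"wy": 0,"wz": 0},
    {"dx": 0,"dy": 0.034,"dz": 0,"wx": 0,"wy": 0,"wz": 0},
  ],
)

```text
clock: 34.55
tool_pos: [0.5509, -0.3838, 0.2115]
eef_rot: [-0.706, -0.027, 0.029, 0.707]
contact_force: [0.5, -0.5, -2.1]
opening: 0.432
```

Emit:
arm_command(
  deltas=[
    {"dx": 0,"dy": 0.001,"dz": 0,"wx": 0,"wy": 0,"wz": 0},
    {"dx": 0,"dy": 0.001,"dz": 0,"wx": 0,"wy": 0,"wz": 0},
    {"dx": 0,"dy": 0.002,"dz": 0,"wx": 0,"wy": 0,"wz": 0},
    {"dx": 0,"dy": 0.002,"dz": 0,"wx": 0,"wy": 0,"wz": 0},
    {"dx": 0,"dy": 0.002,"dz": 0,"wx": 0,"wy": 0,"wz": 0},
  ],
)

```text
clock: 35.05
tool_pos: [0.5514, -0.384, 0.2111]
eef_rot: [0.707, 0.028, -0.028, -0.707]
contact_force: [0.0, -0.6, -3.3]
opening: 0.431
```

Emit:
arm_command(
  deltas=[
    {"dx": 0,"dy": 0.001,"dz": 0,"wx": 0,"wy": 0,"wz": 0},
    {"dx": 0,"dy": 0.001,"dz": 0,"wx": 0,"wy": 0,"wz": 0},
    {"dx": 0,"dy": 0.002,"dz": 0,"wx": 0,"wy": 0,"wz": 0},
    {"dx": 0,"dy": 0.002,"dz": 0,"wx": 0,"wy": 0,"wz": 0},
    {"dx": 0,"dy": 0.002,"dz": 0,"wx": 0,"wy": 0,"wz": 0},
  ],
)

```text
clock: 35.55
tool_pos: [0.5513, -0.384, 0.2088]
eef_rot: [-0.707, -0.028, 0.028, 0.707]
contact_force: [-0.0, -0.0, -2.7]
opening: 0.428
```

Emit:
arm_command(
  deltas=[
    {"dx": 0,"dy": 0.001,"dz": 0,"wx": 0,"wy": 0,"wz": 0},
    {"dx": 0,"dy": 0.001,"dz": 0,"wx": 0,"wy": 0,"wz": 0},
    {"dx": 0,"dy": 0.001,"dz": 0,"wx": 0,"wy": 0,"wz": 0},
    {"dx": 0,"dy": 0.001,"dz": 0,"wx": 0,"wy": 0,"wz": 0},
    {"dx": 0,"dy": 0.001,"dz": 0,"wx": 0,"wy": 0,"wz": 0},
  ],
)

```text
clock: 36.05
tool_pos: [0.5514, -0.384, 0.2083]
eef_rot: [0.707, 0.028, -0.028, -0.706]
contact_force: [-0.9, 0.0, 2.5]
opening: 0.433
```

Contact at grasp z 61.3 (61 expected), so it's on the rubber. Releasing.

Emit:
arm_command(
  deltas=[
    {"dx": 0,"dy": 0,"dz": 0,"wx": 0,"wy": 0,"wz": 0},
    {"dx": 0,"dy": 0,"dz": 0,"wx": 0,"wy": 0,"wz": 0},
    {"dx": 0,"dy": 0,"dz": 0,"wx": 0,"wy": 0,"wz": 0},
    {"dx": 0,"dy": 0,"dz": 0,"wx": 0,"wy": 0,"wz": 0},
    {"dx": 0,"dy": 0,"dz": 0,"wx": 0,"wy": 0,"wz": 0},
  ],
  claw=0.6,
)

```text
clock: 36.55
tool_pos: [0.5513, -0.384, 0.2078]
eef_rot: [-0.706, -0.028, 0.028, 0.707]
contact_force: [-0.7, -0.6, 0.3]
opening: 0.801
```

Emit:
arm_command(
  deltas=[
    {"dx": 0,"dy": -0.02,"dz": 0,"wx": 0,"wy": 0,"wz": 0},
    {"dx": 0,"dy": -0.06,"dz": 0,"wx": 0,"wy": 0,"wz": 0},
    {"dx": 0,"dy": -0.1,"dz": 0,"wx": 0,"wy": 0,"wz": 0},
    {"dx": 0,"dy": -0.15,"dz": 0,"wx": 0,"wy": 0,"wz": 0},
    {"dx": 0,"dy": -0.18,"dz": 0,"wx": 0,"wy": 0,"wz": 0},
  ],
)

```text
clock: 37.05
tool_pos: [0.5519, -0.384, 0.3919]
eef_rot: [0.707, 0.03, -0.026, -0.706]
contact_force: [0.0, 0.0, 0.8]
opening: 0.801
```

Emit:
arm_command(
  deltas=[
    {"dx": 0,"dy": 0,"dz": 0,"wx": 0,"wy": 0,"wz": 0},
    {"dx": 0,"dy": 0,"dz": 0,"wx": 0,"wy": 0,"wz": 0},
    {"dx": 0,"dy": 0,"dz": 0,"wx": 0,"wy": 0,"wz": 0},
    {"dx": 0,"dy": 0,"dz": 0,"wx": 0,"wy": 0,"wz": 0},
    {"dx": 0,"dy": 0,"dz": 0,"wx": 0,"wy": 0,"wz": 0},
  ],
)

```text
clock: 37.55
tool_pos: [0.5511, -0.3839, 0.3864]
eef_rot: [-0.706, -0.027, 0.029, 0.707]
contact_force: [-0.7, 0.1, -0.1]
opening: 0.802
```

```bash
python3 -c "
from h import *
st()
im=r.snapshot('wrist')[:,:,::-1];cv2.imwrite('pics/w17.png',im)
s=r.snapshot('scene')[:,:,::-1];cv2.imwrite('pics/s17.png',cv2.resize(s[170:350,140:570],(800,335),interpolation=2))
t=r.snapshot('top')[:,:,::-1];cv2.imwrite('pics/t17.png',cv2.resize(t[150:310,110:500],(800,328),interpolation=2))"
```

```text
t 37.55 grasp [ 550.8 -383.7  239.4] jaw 94.5 down [-0.002  0.001 -1.   ] open 0.802 F [-0.7  0.1 -0.1] q [ 0.83  0.82 -0.58  1.42  0.48  1.05  1.8 ]
```

View pics/w17.png

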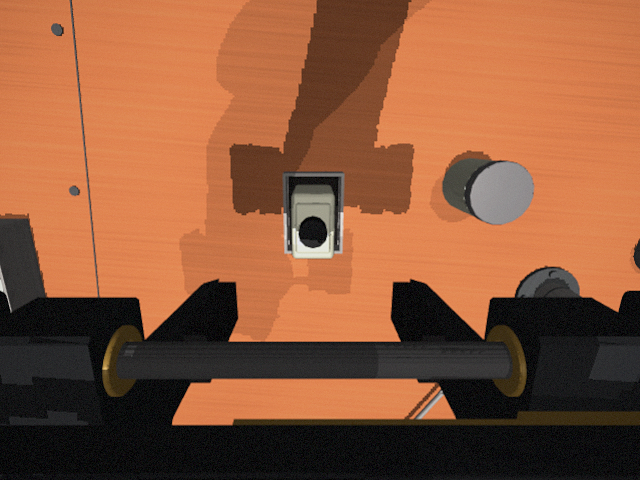

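View pics/s17.png

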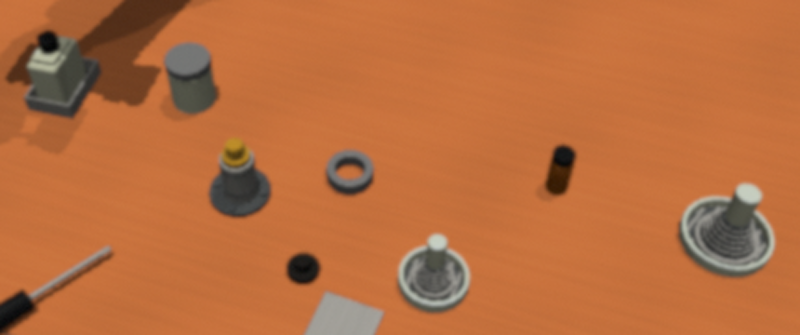

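View pics/t17.png

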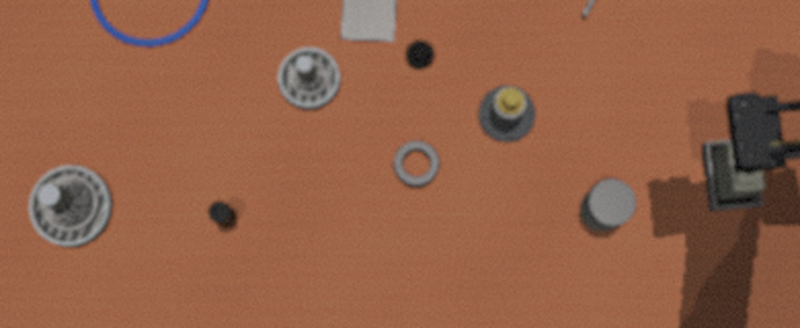

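All four are placed, and the tub and vial look unmoved. I'll do one numeric check of the stem-top and nipple heights before handing in.

```bash
python3 -c "
from h import *
S=r.get_calibration('scene');T=r.get_calibration('top')
sc=lambda x,y:(140+(x+.5)*430/800-.5,170+(y+.5)*180/335-.5)
tp=lambda x,y:(110+(x+.5)*390/800-.5,150+(y+.5)*160/328-.5)
for n,s,t in [('LF top 88',(748,193),(49,196)),('SF top 76',(437,242),(305,64)),('adapter 86',(235,146),(511,99)),('tub 70',(188,60),(611,203)),('vial 60',(563,154),(219,212))]:
  X,e=tri([ray(S,*sc(*s)),ray(T,*tp(*t))]);print(n,np.round(X*1000,1),round(e*1000,1))
print('LF flange from top',plane(T,*tp(70,205),.011)*1000)
s=cv2.imread('pics/s17.png')[170:300,640:800];cv2.imwrite('pics/s17c.png',cv2.resize(s,None,fx=4,fy=4,interpolation=2))
st()"
```

```text
LF top 88 [519.7 409.   85.9] 1.3
SF top 76 [672.6 125.6  74.6] 0.8
adapter 86 [ 629.3 -109.9   83. ] 1.4
tub 70 [ 511.6 -224.1   66.1] 1.6
vial 60 [504.3 222.5  57.9] 1.8
LF flange from top [518.71929673 409.83350357  11.        ]
t 37.7 grasp [ 551.2 -383.9  240.2] jaw 94.5 down [-0.001  0.001 -1.   ] open 0.801 F [-0.  -0.   0.2] q [ 0.83  0.82 -0.58  1.41  0.48  1.05  1.8 ]
```

View pics/s17c.png

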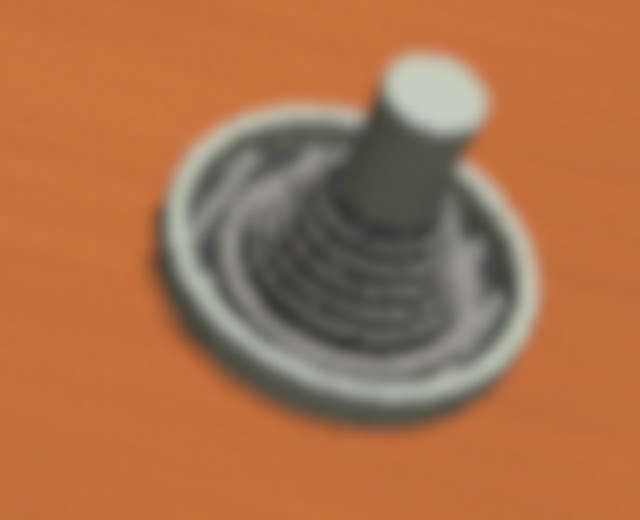

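The large filter's flange lies wholly inside the collar ring on the grille, with the stem upright. The heights read about 2–4 mm low on everything, the untouched tub and vial included, so that is picking error. Handing in.

```bash
python3 -c "
from plant import r
print(r.finish_job())"
```

```text
the job is handed in; nothing more can be done
None
```

I put all four parts back in the order asked and handed the job in at about 38 s of the 112 s. I lowered each one in small steps until it touched, then opened the jaws. The robot reports no verdict.

| Part | Grasp height at contact | Expected if seated | Last camera check |
|---|---|---|---|
| Large filter | 85.6 mm | about 88 mm | flange lies inside the large collar on the grille, stem upright |
| Small filter | 62.3 mm | 62 mm | stem upright in the small collar |
| Hose adapter | 60.5 mm | 60.4 mm | over the post, rim on the base |
| Bottle | 61.3 mm | 61 mm | upright in the rack, long side along its long side |

- **Tub and vial:** both still stand within about 1 mm of where they were, and the gripper finished clear of everything.
- **Large filter went wrong at first:** I lifted it before the jaws had fully closed, so it slipped about 18 mm lower in the grip. Because of that, my first lowering met the collar floor early, with a measured wrist force of 43 N. I backed off, measured the slip from two cameras and lowered it again to a light contact of about 11 N. The 43 N was the filter in the jaws pressing on the collar floor, not the arm or the gripper's body.
- **Checks that disagreed:** the final two-camera heights read 1 to 4 mm low on everything, including the tub and vial that were never touched, so I took it as error in picking image points. The first estimate of the rack was about 3 mm and 1.2° off, which I corrected from the wrist camera before lowering the bottle.

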